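# Rebuild the spacer stack of the coffee grinder and set its collar

## Robot

A 6-joint arm with a two-finger parallel gripper is mounted at the origin on the work surface. World frame = base frame: x ahead of the robot, y to its left, z up, the work surface at z = 0. Lengths are in m, angles in rad, forces in N, time in s.
With the tool pointing down it reaches from about 0.275 to 0.725 m from the base axis. Payload 15.9 kg.
Tool frame: the origin (TCP) lies midway between the tips of the shut fingers; the grasp point (between the pads) lies 19 mm behind it; z points along the fingers, y is the direction in which the jaws open and shut (so a half turn about z gives the same grasp; the last joint's range is limited). The gripper opens to 85 mm and grips with 20 to 120 N. Pads are 22 mm wide; open, the fingers measure 114 mm over their backs; the gripper's body (76 mm by 85 mm) begins 54 mm behind the grasp point. The pads swing forward as they close: fully open they stand 13 mm farther back than shut.
Start: joints at [-1.16, 0.213, -0.034, 1.323, 0, 1.571], TCP at [0.2, -0.458, 0.231] pointing down, gripper open.
Joint ranges: [-2.98, 2.98], [-0.74, 1.72], [-1.14, 1.35], [-2.1, 2.04], [-1.57, 1.44], [-3.14, 3.14]. Speed limits (rad/s): [1.89, 1.89, 2.39, 2.57, 3.14, 3.14].

## Interface

Orientations are given as a unit quaternion [x, y, z, w].
In Python, from workcell import state, camera, finish_job, find_in, masks_of, mark_of gives the robot as it stands.
- The arm moves only by the tool play_rows, never from a script. Its argument "moves" is a list of rows, each a list of 7 numbers: the turn, a rotation vector about the tool's x, y, z in rad, then the shift along the tool's x, y, z in cm, then the finger opening in cm, from 0 to 8.54. A call has exactly 10 rows; each row is the pose to reach, as a shift and turn from the pose commanded when the call began, along the tool's axes at that moment; what a row does not reach only later rows make up. A row lasts 1/10 s, in which the tool goes at most 50 mm and 8.59 degrees, less where a joint would pass 70% of its speed; a pose out of reach is approached as far as the arm can. A call with a gripper value outside its range is refused whole. The fingers move at their own pace and stop on an object; "squeeze" is the grip in N (left out, the last holds). Time passes only in rows, so rows that repeat a pose let the fingers close, or fill a call up. It gives the time, the measured TCP pose, the force and the opening at its end, in the units of the state.
- state(): the state, without advancing time (a new reading comes with each control period).
- camera(name): name is "side" or "top"; returns a dict with "img" (400x640x3 uint8, red, green, blue), "depth" (400x640 float32, m along the optical axis (not along the pixel's ray), 0 where there is no reading), "vfov" (degrees; the focal length in pixels is half the picture's height over the tangent of half this angle, whatever the lens; pixels are square), "cx", "cy" (the principal point, pixels), "k1" (the pictures are not rectified: a ray, as slopes to the right and down, at radius r is drawn at 1 + k1 r^2 times it, then the intrinsics apply), "R" (3x3) and "t" (3): a world point X has camera coordinates R X + t. Camera axes: x right, y down, z forward; pixel columns grow to the right and rows downward; lengths in m; the calibration is good to about 2 mm. A picture is of the moment at which its call begins.
- finish_job(): hands the job in, once; it reports no verdict.
Trained networks look in a picture, given as the dict that the camera call returned (one of the last four; its "shot" number tells which), for a name from the list of things; names that differ only in an ending like _2 or _b are one class to them, and where a whole thing is asked for, a point or a joint stands for the part that bears it (a point fixed in the world has none). Each returns a list of dicts, best first, with "p" (0 to 1); they miss things now and then, are a little off and sometimes report something else, mostly with a low value. They report only what shows in the picture. A call takes as long as a camera call. They do not tell look-alikes from the thing itself.
- find_in(picture, target): "at" ([x, y, z] in m, in world coordinates, good to about 4 mm: the middle of the surface that is visible of it).
- masks_of(picture, target): "pixels" (400x640 bool, what is visible of it).
- mark_of(picture, target): "at" ([x, y, z] in m, in world coordinates, good to about 4 mm: a listed point, or the origin of a listed thing).
The state is a dict: "time": time; "joints": joint angles; "dq": joint speeds; "effort": joint torques, N m; "eef_pos": TCP position; "ee_rot": TCP orientation; "contact_force": force on the tool from outside, world axes, zero at the start; "torque": the same for the moment, N m; "opening": finger opening in m.
Only numpy, scipy, OpenCV 4.12 (cv2) and the standard library are available. Lean on these libraries where they do the work, as an engineer would, in place of code of your own. Each camera call takes 0.05 s, during which the arm holds its last target.

## Task

The coffee grinder has been stripped for cleaning: put all of its steel spacer rings back over the drive shaft, down on the seat and lying flat, the widest at the bottom and each next one narrower (some lie on the counter, the rest are in the drawer of the oak box, so pull that open). Only when the whole stack is on, turn the adjusting collar by its rim until its engraved black line faces the white pointer; finish with the drawer pushed fully shut. Keep the rings the way up they lie, and leave the cup, glass, jug, tamper and hopper standing where they are.

Things in the scene. Friction and masses are not known exactly. Their poses are not given: they have to be found in the camera images.
- grinder: compact aluminium coffee grinder, heavy, does not move; origin on the counter under the shaft's axis, z up, front towards -x. Body 146 mm across; spout and portafilter fork reach 145 mm to the front, all below the collar. Its place and turn differ each time
- shaft_seat (a point): centre of the round seat (80 mm across) at the foot of the grinder's vertical drive shaft, on its top face, 150 mm above the counter. The shaft, 16 mm in diameter, fixed, stands 60 mm above the seat; its top 11 mm taper to 8 mm. Around the seat the chamber floor lies 8 mm lower
- shaft_tip (a point): top end of the grinder's drive shaft, 60 mm above the seat
- collar (a joint): angle of the adjusting collar (rad), 0 when its mark faces the pointer, growing counter-clockwise from above, stops at -1.7 and 1.7, held by about 0.12 N m of friction. A steel upright ring wall around the chamber, turning about the shaft: inside diameter 150 mm, outside 166 (wall 8), top edge 30 mm above the seat (180 mm above the counter), 46 mm tall; 35 mm between wall and seat
- collar_mark (a point): the engraved mark on the collar: one black line across the top edge and down the outside; this point lies on the top edge, 79 mm from the shaft's axis
- pointer_tip (a point): tip of the fixed white pointer on the grinder's right side seen from the robot, 88 mm from the shaft's axis; the pointer reaches out to 120 mm from the axis, its top 33 mm below the collar's top edge
- kit_drawer0 (a joint): how far the drawer of the oak drawer box is pulled out (m), 0 shut, at most 0.197; it slides with about 1 N of friction and stays where it is left
- kit_drawer0_handle (a point): middle of the drawer's black bar handle (11 mm thick, 120 mm long, along y of this frame, 35 mm out from the drawer front), 38 mm below the top of the oak box (280 x 280 x 85 mm). Opens along -x of this frame. Inside: floor 25 mm below this point, length 235 mm from 56 mm behind it, width 238 mm; front 26 mm above it. Pull it out 160 mm or more to reach the rings
- ring_a_centre (a point): centre (half-way up, on the axis) of a plain steel spacer ring, outside diameter 68 mm, 14 mm tall, bore 20 mm; z up, along its axis; lies loose on the counter between the grinder and the drawer box; may be absent
- ring_b_centre (a point): centre (half-way up, on the axis) of a plain steel spacer ring, outside diameter 61 mm, 12 mm tall, bore 20 mm; z up, along its axis; lies loose in the shut drawer; may be absent
- ring_c_centre (a point): centre (half-way up, on the axis) of a plain steel spacer ring, outside diameter 54 mm, 10 mm tall, bore 20 mm; z up, along its axis; lies loose on the counter between the grinder and the drawer box; may be absent
- ring_d_centre (a point): centre (half-way up, on the axis) of a plain steel spacer ring, outside diameter 47 mm, 10 mm tall, bore 20 mm; z up, along its axis; lies loose in the shut drawer; may be absent
- ring_e_centre (a point): centre (half-way up, on the axis) of a plain steel spacer ring, outside diameter 40 mm, 8 mm tall, bore 20 mm; z up, along its axis; lies loose on the counter between the grinder and the drawer box; may be absent
- cup: white espresso cup, handle on its +y side reaching 68 mm from the axis, 62 mm across, 56 mm tall; origin at the centre of its underside, z up; bystander
- tamper: dark steel coffee tamper standing upright, 58 mm across, 90 mm tall; origin at the centre of its underside, z up; bystander
- jug: steel milk jug, handle on its +y side reaching 79 mm from the axis, 84 mm across, 100 mm tall; origin at the centre of its underside, z up; bystander
- tumbler: clear glass tumbler, 72 mm across, 100 mm tall; origin at the centre of its underside, z up; bystander
- hopper: clear plastic bean hopper of the grinder with a black lid, 154 mm across, 152 mm tall; origin at the centre of its underside, z up; bystander
- spoon_mid (a point): middle of a steel teaspoon lying on the counter, 130 mm long (its x axis, bowl to +x), bowl 28 mm wide, 8 mm high; bystander
Not all that is in view belongs to the job. Leave any yellow look-alike of the part that bears ring_c_centre alone.

How it is judged:
By the outcome, as a careful person would: the job done as asked, in the order asked, and still so for the second after the job is handed in, with the robot touching nothing.
Of ring_a, ring_c, ring_e only 2 to 3 are there at a start; the rules pass over those that are not, and their reading is None.
Of ring_b, ring_d only 1 to 2 are there at a start; the rules pass over those that are not, and their reading is None.
At some moment in a run one of ring_a, ring_c, ring_e may be knocked a few centimetres aside while the robot is not near it.
It also fails if it takes over 210 s, if anything falls off the work surface, if the arm or the gripper's body presses on something with over 40 N, if the wrist force passes 120 N, or if a joint passes its speed limit or range.

## Working session

There is one attempt and no reset: what is moved stays moved. The work goes in short steps, Python scripts to look and compute and a tool call to move; the robot and the scene stay as the last step left them, time stands still between calls to the robot, and variables do not carry over. Pictures are saved under pics/ and viewed, and the job is handed in when it is done.

Besides the shell and the picture viewer there is one more tool, called after "Call:" by a JSON object that holds its "fn" and its "kwargs", one argument or row to a line. play_rows: Moves the arm, as the interface text tells. Its arguments: {"type":"object","properties":{"moves":{"type":"array","items":{"type":"array","items":{"type":"number"}}},"squeeze":{"type":"number"}},"required":["moves"]}

```bash
ls; mkdir -p pics; cat > h.py <<'E'
import numpy as np, cv2
from workcell import state, camera, finish_job, find_in, masks_of, mark_of
from scipy.spatial.transform import Rotation as Rn
def save(p,name,scale=1):
    im=cv2.cvtColor(p["img"],cv2.COLOR_RGB2BGR)
    cv2.imwrite("pics/"+name,im)
def K(p):
    f=200/np.tan(np.radians(p["vfov"])/2); return f,p["cx"],p["cy"],p["k1"]
def rays(p,uv):
    f,cx,cy,k1=K(p); uv=np.atleast_2d(np.asarray(uv,float))
    d=(uv-[cx,cy])/f; s=d.copy()
    for _ in range(20):
        s=d/(1+k1*(s**2).sum(1,keepdims=True))
    return np.c_[s,np.ones(len(s))]
def pts(p,uv,z=None):
    r=rays(p,uv); uv=np.atleast_2d(uv).astype(int); R=np.asarray(p["R"]);t=np.asarray(p["t"])
    if z is None:
        d=p["depth"][uv[:,1],uv[:,0]]; X=r*d[:,None]
        return (X-t)@R
    w=r@R; c=-R.T@t
    return c+w*((z-c[2])/w[:,2])[:,None]
def proj(p,X):
    f,cx,cy,k1=K(p); c=np.atleast_2d(X)@np.asarray(p["R"]).T+p["t"]
    s=c[:,:2]/c[:,2:]; s=s*(1+k1*(s**2).sum(1,keepdims=True)); return s*f+[cx,cy]
def cloud(p):
    v,u=np.mgrid[0:400,0:640]; uv=np.c_[u.ravel(),v.ravel()]
    X=pts(p,uv).reshape(400,640,3); X[p["depth"]<=0]=np.nan; return X
E
python3 - <<'E'
from h import *
s=state(); print({k:np.round(v,3) for k,v in s.items()})
for n in("side","top"):
    p=camera(n); save(p,n+"0.png"); print(n,K(p),np.round(-np.array(p["R"]).T@p["t"],3))
    for q in ["shaft_seat","shaft_tip","collar_mark","pointer_tip","kit_drawer0_handle","ring_a_centre","ring_c_centre","ring_e_centre","cup","tamper","jug","tumbler","hopper","spoon_mid","grinder"]:
        print(q,[(round(o["p"],2),np.round(o["at"],3).tolist()) for o in mark_of(p,q)][:5])
E
```

```text
pics
{'time': np.float64(0.0), 'joints': array([-1.16 ,  0.213, -0.035,  1.323,  0.   ,  1.571]), 'dq': array([-0.   ,  0.002, -0.   , -0.001,  0.   ,  0.003]), 'effort': array([-1.0000e-03, -6.8617e+01,  4.8712e+01,  1.8000e-02,  0.0000e+00,
       -0.0000e+00]), 'eef_pos': array([ 0.2  , -0.458,  0.231]), 'ee_rot': array([ 0.979,  0.204, -0.   , -0.001]), 'contact_force': array([-0.212,  0.329,  0.519]), 'torque': array([ 0.065, -0.008,  0.017]), 'opening': np.float64(0.085)}
side (np.float64(373.6150982128313), 317.05647384129395, 204.81826796027434, -0.04695874368181361) [0.537 0.744 0.942]
shaft_seat [(0.95, [0.535, 0.257, 0.154])]
shaft_tip [(0.73, [0.529, 0.256, 0.208])]
collar_mark [(0.58, [0.602, 0.22, 0.181])]
pointer_tip [(0.91, [0.532, 0.169, 0.143])]
kit_drawer0_handle [(0.53, [0.567, -0.289, 0.046]), (0.38, [0.714, 0.373, -0.003])]
ring_a_centre [(0.8, [0.557, 0.026, 0.011])]
ring_c_centre [(0.68, [0.693, 0.192, 0.003]), (0.48, [0.632, 0.012, 0.002])]
ring_e_centre [(0.74, [0.635, 0.006, 0.006]), (0.46, [0.452, 0.022, 0.004])]
cup [(0.71, [0.41, 0.095, 0.001])]
tamper [
[... 607 characters left out ...]
 [(0.84, [0.53, 0.165, 0.15])]
kit_drawer0_handle [(0.68, [0.567, -0.287, 0.044])]
ring_a_centre [(0.84, [0.553, 0.022, 0.006]), (0.44, [0.41, 0.098, 0.0])]
ring_c_centre [(0.79, [0.692, 0.192, 0.008]), (0.66, [0.648, 0.106, 0.003]), (0.53, [0.632, 0.004, 0.003])]
ring_e_centre [(0.68, [0.452, 0.025, 0.007]), (0.62, [0.75, 0.09, -0.002])]
cup [(0.65, [0.406, 0.098, -0.002])]
tamper [(0.81, [0.75, 0.092, 0.002])]
jug [(0.7, [0.78, -0.028, -0.005])]
tumbler [(0.68, [0.557, 0.442, 0.001])]
hopper [(0.86, [0.709, 0.377, 0.002]), (0.4, [0.531, 0.162, 0.151])]
spoon_mid [(0.7, [0.711, 0.375, 0.0]), (0.49, [0.512, -0.08, -0.001]), (0.28, [0.777, -0.031, -0.0])]
grinder [(0.65, [0.532, 0.254, 0.0])]
```

View pics/top0.png

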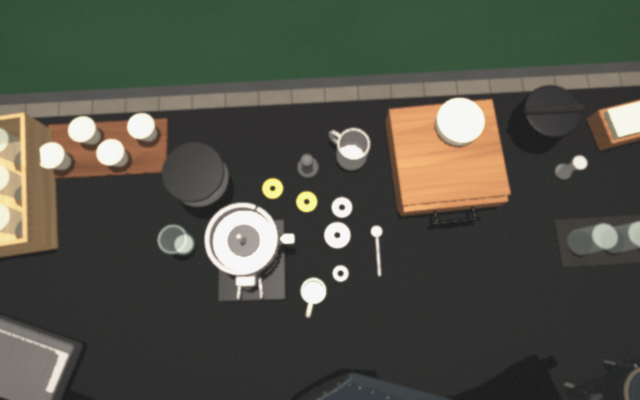

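View pics/side0.png

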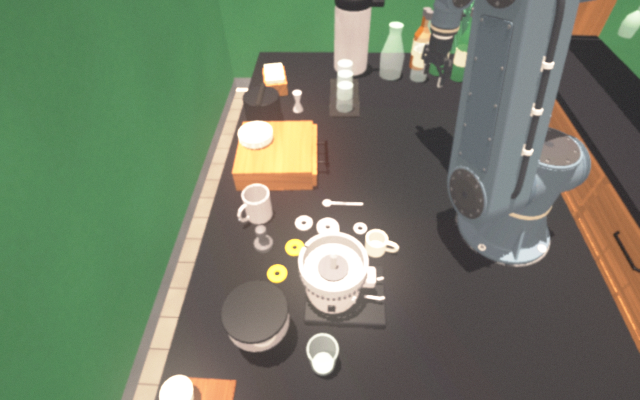

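Three steel rings lie on the counter at about px (337,235), (342,207) and (340,273). The two yellow look-alikes are at (272,188) and (306,201). The oak box is shut, with its handle at about (455,215). Next I'll measure more exactly.

```bash
cat >> h.py <<'E'
def rings(p,zs=None,verbose=True):
    """bright gray blobs on the counter -> ring fits"""
    out=[]
    for q in ["ring_a_centre"]:
        pass
    hsv=cv2.cvtColor(p["img"],cv2.COLOR_RGB2HSV)
    return out
def circ(P):
    A=np.c_[2*P,np.ones(len(P))]; b=(P**2).sum(1); s=np.linalg.lstsq(A,b,rcond=None)[0]
    return s[:2],np.sqrt(s[2]+s[:2]@s[:2])
def ringfit(p,uv,z,thr=90,r=22):
    """fit outer contour of bright blob around uv; contour projected to plane z"""
    g=cv2.cvtColor(p["img"],cv2.COLOR_RGB2GRAY)
    u,v=map(int,np.round(uv)); x0=max(u-r,0);y0=max(v-r,0)
    w=g[y0:v+r+1,x0:u+r+1]; S=8
    W=cv2.resize(w,None,fx=S,fy=S,interpolation=cv2.INTER_CUBIC)
    B=(W>thr).astype(np.uint8)
    cs,_=cv2.findContours(B,cv2.RETR_LIST,cv2.CHAIN_APPROX_NONE)
    res=[]
    for c in cs:
        if len(c)<60: continue
        q=(c[:,0,:]+0.5)/S-0.5+[x0,y0]
        P=pts(p,q,z)[:,:2]; 
        c0,rad=circ(P); e=np.std(np.linalg.norm(P-c0,axis=1))
        res.append((c0,rad,e))
    return res
E
python3 - <<'E'
from h import *
p=camera("top")
for uv,z in [((337,235),.014),((342,207),.010),((340,273),.008)]:
    for c,r,e in ringfit(p,uv,z): print(uv,np.round(c,4),"diam",round(2000*r,1),round(1000*e,2))
X=cloud(p)
# cloud heights
for uv in [(337,228),(342,200),(340,268),(440,160),(400,300)]: print(uv,np.round(X[uv[1],uv[0]],4))
# collar rim
m=(np.abs(X[...,2]-.18)<.006)&(np.abs(X[...,0]-.535)<.11)&(np.abs(X[...,1]-.255)<.11)
P=X[m][:,:2]; c,r=circ(P); print("rim",len(P),c,r,np.median(X[m][:,2]))
rr=np.linalg.norm(P-c,axis=1); k=abs(rr-.079)<.008; c,r=circ(P[k]); print(c,r)
m=(X[...,2]>.192)&(np.abs(X[...,0]-.535)<.05)&(np.abs(X[...,1]-.255)<.05)
print("shaft",X[m].mean(0),X[m])
# box top
m=(np.abs(X[...,2]-.085)<.006)&(X[...,1]<-.1)&(X[...,1]>-.5)&(X[...,0]>.5)
P=X[m][:,:2].astype(np.float32); rc=cv2.minAreaRect(P); print(len(P),rc,cv2.boxPoints(rc))
m=(X[...,2]>.03)&(X[...,2]<.07)&(np.abs(X[...,1]+.29)<.12)&(np.abs(X[...,0]-.567)<.04)
print("handle",X[m].mean(0) ,np.polyfit(X[m][:,1],X[m][:,0],1) )
im=cv2.cvtColor(p["img"],cv2.COLOR_RGB2BGR)
a=cv2.resize(im[190:310,190:390],None,fx=4,fy=4,interpolation=cv2.INTER_CUBIC); cv2.imwrite("pics/z1.png",a)
E
```

```text
(337, 235) [0.554  0.0245] diam 11.1 0.24
(337, 235) [0.554  0.0245] diam 75.0 0.19
(337, 235) [0.6129 0.0083] diam 33.6 6.31
(342, 207) [0.5727 0.0233] diam 46.7 8.16
(342, 207) [0.6305 0.007 ] diam 11.0 0.18
(342, 207) [0.6305 0.0071] diam 61.0 0.27
(340, 273) [0.417  0.0748] diam 37.1 4.78
(340, 273) [0.4519 0.0221] diam 11.4 0.11
(340, 273) [0.4519 0.0221] diam 46.5 0.19
(337, 228) [0.5721 0.023  0.0132]
(342, 200) [0.6502 0.0042 0.0068]
(340, 268) [0.4647 0.0217 0.0113]
(440, 160) [ 0.7265 -0.256   0.0818]
(400, 300) [ 0.3727 -0.132  -0.0018]
rim 810 [0.53395699 0.25429951] 0.07852203586800696 0.17925184450159648
[0.5339285  0.25423545] 0.07891007554622771
shaft [0.5331026  0.25304594 0.20406784] [[0.54022509 0.25568668 0.20416882]
 [0.54059023 0.25397253 0.2010892 ]
 [0.54041078 0.2516419  0.20141288]
 [0.53763534 0.25749572 0.20687107]
 [0.53753591 0.2552679  0.2066968 ]
 [0.53666385 0.25216029 0.21142281]
 [0.53725763 0.25072089 0.20685157]
 [0.53756244 0.24894131 0.20410883]
 [0.53848489 0.2478285  0.19743495]
 [0.53594049 0.26034346 0.20391515]
 [0.53490287 0.257003   0.209
[... 641 characters left out ...]
9 0.20814723]
 [0.53136883 0.2498435  0.19969879]
 [0.52931119 0.25863088 0.20155201]
 [0.52844135 0.25545667 0.20654206]
 [0.52897892 0.25400279 0.20207451]
 [0.52873737 0.25160042 0.20284403]
 [0.52883717 0.24960397 0.20131517]
 [0.52970776 0.24849974 0.19458643]
 [0.52747772 0.25712294 0.19759783]
 [0.5270775  0.25451388 0.19945868]
 [0.52716017 0.25249794 0.1980224 ]
 [0.52668667 0.24980975 0.2003881 ]]
8568 ((0.7472041845321655, -0.3211216926574707), (0.2764604091644287, 0.36495548486709595), 2.7924389839172363) [[ 0.6002482  -0.14559492]
 [ 0.61802804 -0.51011705]
 [ 0.89416015 -0.49664846]
 [ 0.8763803  -0.13212633]]
handle [ 0.5862629  -0.27961131  0.05158047] [0.00172024 0.5867439 ]
```

View pics/z1.png

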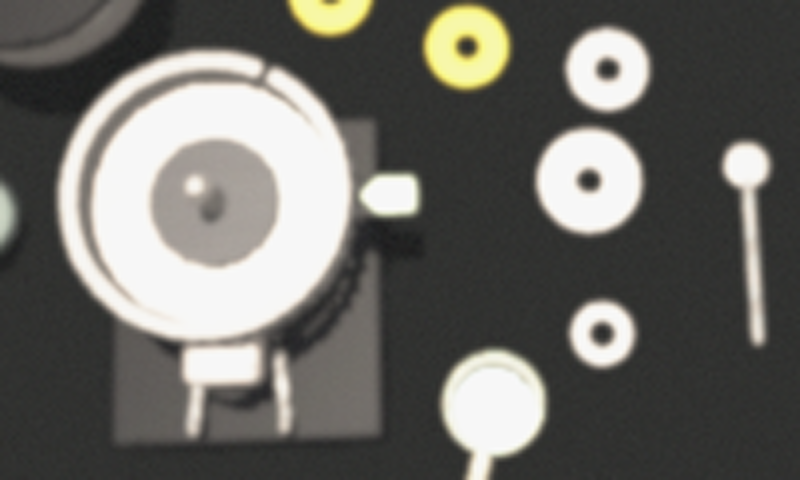

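```bash
python3 - <<'E'
from h import *
p=camera("top")
m=masks_of(p,"kit_drawer0"); print([ (round(o["p"],2),o["pixels"].sum()) for o in m])
hsv=cv2.cvtColor(p["img"],cv2.COLOR_RGB2HSV)
print(hsv[160,440])
B=((hsv[...,0]<18)&(hsv[...,1]>90)&(hsv[...,2]>70)).astype(np.uint8); B[:,:375]=0;B[:,520:]=0;B[:90]=0;B[225:]=0
n,l,s,_=cv2.connectedComponentsWithStats(B); i=1+s[1:,4].argmax(); print(s[i])
v,u=np.nonzero(l==i)
q=cv2.minAreaRect(pts(p,np.c_[u,v],.085)[:,:2].astype(np.float32)); print(q,cv2.boxPoints(q))
im=cv2.cvtColor(p["img"],cv2.COLOR_RGB2BGR)
a=cv2.resize(im[90:240,370:540],None,fx=4,fy=4,interpolation=cv2.INTER_CUBIC); cv2.imwrite("pics/z2.png",a)
s=camera("side"); 
print([np.round(o["at"],3) for o in mark_of(s,"kit_drawer0_handle")],[np.round(o["at"],3) for o in find_in(s,"kit_drawer0_handle")])
E
```

```text
[(0.75, np.int64(1369)), (0.55, np.int64(522))]
[ 14 130 236]
[  385    98   126   118 10330]
((0.7383756637573242, -0.2735496163368225), (0.2967822551727295, 0.29973363876342773), 2.688621997833252) [[ 0.58311796 -0.13080852]
 [ 0.59717786 -0.4302122 ]
 [ 0.89363337 -0.4162907 ]
 [ 0.87957346 -0.11688703]]
[array([ 0.568, -0.29 ,  0.044])] [array([ 0.604, -0.256,  0.073]), array([0.535, 0.27 , 0.166])]
```

View pics/z2.png

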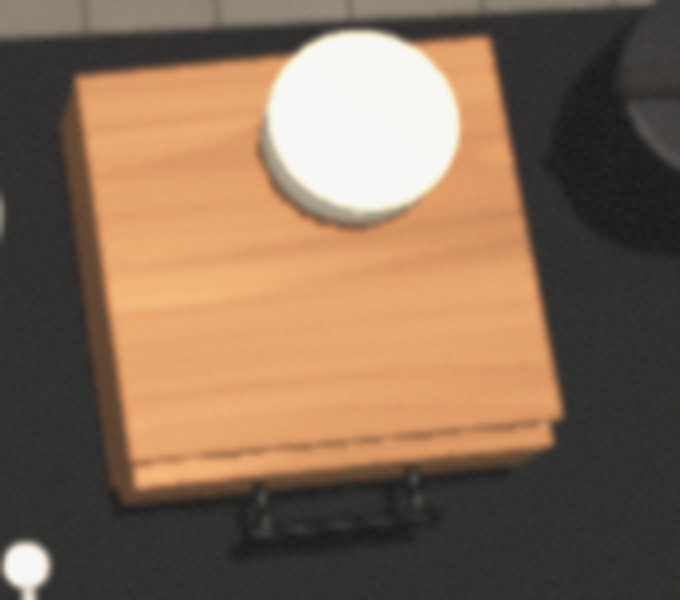

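```bash
cat >> h.py <<'E'
def yawof(s=None):
    s=s or state(); R=Rn.from_quat(s["ee_rot"]).as_matrix(); return np.degrees(np.arctan2(R[1,0],R[0,0]))
def plan(targets,cur=None,dz0=None):
    """targets: list of (x,y,z,yawdeg) for pointing-down tool. prints tool-frame (rot about tool z rad, shift cm) relative to current measured pose"""
    s=state(); R=Rn.from_quat(s["ee_rot"]).as_matrix(); p0=np.array(s["eef_pos"])
    print("t",round(float(s["time"]),2),"pos",np.round(p0,4),"yaw",round(yawof(s),2),"tilt",np.round(R[:,2],4),"open",round(float(s["opening"]),4),"F",np.round(s["contact_force"],1))
    for x,y,z,yw in targets:
        c,sn=np.cos(np.radians(yw)),np.sin(np.radians(yw))
        T=np.array([[c,sn,0],[sn,-c,0],[0,0,-1]])
        rv=Rn.from_matrix(R.T@T).as_rotvec(); d=R.T@(np.array([x,y,z])-p0)*100
        print((x,y,z,yw),"->",np.round(rv,3).tolist(),np.round(d,2).tolist())
E
python3 - <<'E'
from h import *
p=camera("top")
C=np.array([(76,75),(492,36),(562,415),(130,465)])/4+[370,90]-.375
P=pts(p,C,.085)[:,:2]; print(P,[np.linalg.norm(P[i]-P[i-1]) for i in range(4)])
for a,b in ((0,1),(3,2),(3,0),(2,1)):
    d=P[b]-P[a]; print(np.degrees(np.arctan2(d[1],d[0])))
H=np.array([(262,530),(412,512)])/4+[370,90]-.375; print(pts(p,H,.052))
print("front mid",pts(p,(C[2]+C[3])/2,.085))
plan([(.554,.0245,.15,0),(.554,.0245,-.003,0)])
E
```

```text
[[ 0.87761923 -0.13303507]
 [ 0.88998456 -0.41604566]
 [ 0.62569283 -0.42600547]
 [ 0.60851108 -0.14454983]] [np.float64(0.26935439306263387), np.float64(0.28328059209481465), np.float64(0.2644793348316911), np.float64(0.28197959709303694)]
-87.49821739475271
-86.50665468127391
2.4501104100113396
2.158165870061069
[[ 0.56696251 -0.23314609  0.052     ]
 [ 0.57335503 -0.33278398  0.052     ]]
front mid [[ 0.61707578 -0.28482695  0.085     ]]
t 1.95 pos [ 0.1997 -0.4584  0.2313] yaw 23.54 tilt [-0. -0. -1.] open 0.0853 F [-0.7  0.3  0.3]
(0.554, 0.0245, 0.15, 0) -> [-0.0, 0.0, 0.411] [51.77, -30.12, 8.13]
(0.554, 0.0245, -0.003, 0) -> [-0.0, 0.0, 0.411] [51.77, -30.12, 23.43]
```

Call:
{"fn": "play_rows", "kwargs": {
  "moves": [
    [0,0,0.411,51.8,-30.1,5,8.5],
    [0,0,0.411,51.8,-30.1,5,8.5],
    [0,0,0.411,51.8,-30.1,5,8.5],
    [0,0,0.411,51.8,-30.1,5,8.5],
    [0,0,0.411,51.8,-30.1,5,8.5],
    [0,0,0.411,51.8,-30.1,5,8.5],
    [0,0,0.411,51.8,-30.1,5,8.5],
    [0,0,0.411,51.8,-30.1,5,8.5],
    [0,0,0.411,51.8,-30.1,5,8.5],
    [0,0,0.411,51.8,-30.1,5,8.5]
  ],
  "squeeze": 40
}}

```text
time: 2.95
eef_pos: [0.487, -0.0669, 0.191]
ee_rot: [1.0, -0.0, 0.0, 0.0]
contact_force: [0.4, -1.2, -0.4]
opening: 0.0853
```

```bash
python3 - <<'E'
from h import *
plan([(.554,.0245,.10,0),(.554,.0245,0.01,0),(.554,.0245,-.002,0)])
E
```

```text
t 2.95 pos [ 0.487  -0.0669  0.191 ] yaw -0.0 tilt [ 6.e-04 -2.e-04 -1.e+00] open 0.0853 F [ 0.4 -1.2 -0.4]
(0.554, 0.0245, 0.1, 0) -> [0.0, -0.001, -0.0] [6.7, -9.14, 9.11]
(0.554, 0.0245, 0.01, 0) -> [0.0, -0.001, -0.0] [6.69, -9.15, 18.11]
(0.554, 0.0245, -0.002, 0) -> [0.0, -0.001, -0.0] [6.69, -9.15, 19.31]
```

Call:
{"fn": "play_rows", "kwargs": {
  "moves": [
    [0,0,0,6.7,-9.1,5,8.5],
    [0,0,0,6.7,-9.1,8,8.5],
    [0,0,0,6.7,-9.1,12,8.5],
    [0,0,0,6.7,-9.1,15,8.5],
    [0,0,0,6.7,-9.1,17,8.5],
    [0,0,0,6.7,-9.1,18,8.5],
    [0,0,0,6.7,-9.1,18.1,8.5],
    [0,0,0,6.7,-9.1,18.1,8.5],
    [0,0,0,6.7,-9.1,18.1,8.5],
    [0,0,0,6.7,-9.1,18.1,8.5]
  ]
}}

```text
time: 3.95
eef_pos: [0.5541, 0.0113, 0.0113]
ee_rot: [1.0, 0.008, 0.001, -0.004]
contact_force: [0.6, -0.2, -0.4]
opening: 0.0849
```

```bash
python3 - <<'E'
from h import *
plan([(.554,.0245,-.002,0)])
p=camera("side"); im=cv2.cvtColor(p["img"],cv2.COLOR_RGB2BGR)
cv2.imwrite("pics/z3.png",cv2.resize(im[160:320,230:430],None,fx=4,fy=3.7,interpolation=cv2.INTER_CUBIC))
E
```

```text
t 3.95 pos [0.5541 0.0113 0.0113] yaw 0.93 tilt [ 0.002  0.009 -1.   ] open 0.0849 F [ 0.6 -0.2 -0.4]
(0.554, 0.0245, -0.002, 0) -> [-0.009, -0.002, 0.016] [0.01, -1.31, 1.34]
```

View pics/z3.png

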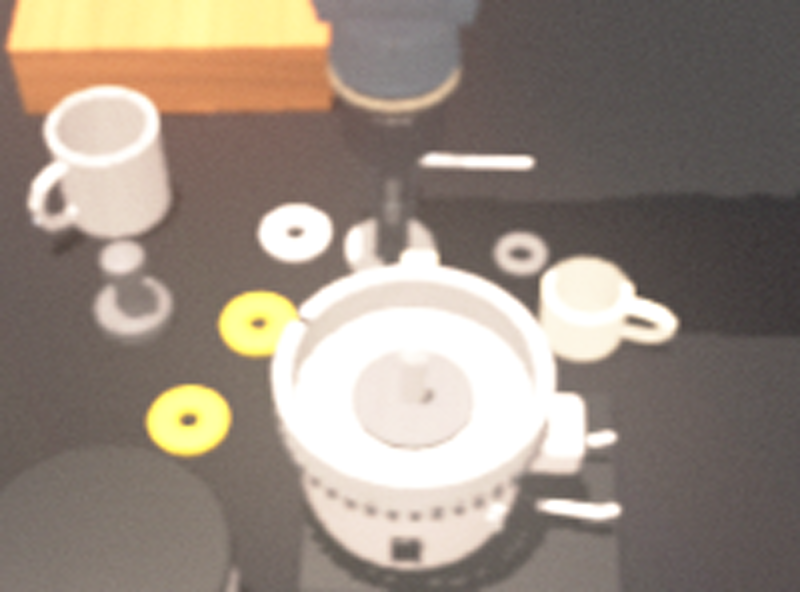

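Call:
{"fn": "play_rows", "kwargs": {
  "moves": [
    [0,0,0,0,0,0,8.5],
    [0,0,0,0,0,0,8.5],
    [0,0,0,0,0,0,8.5],
    [0,0,0,0,0,0,8.5],
    [0,0,0,0,0,0,8.5],
    [0,0,0,0,0,0,8.5],
    [0,0,0,0,0,0,8.5],
    [0,0,0,0,0,0,8.5],
    [0,0,0,0,0,0,8.5],
    [0,0,0,0,0,0,8.5]
  ]
}}

```text
time: 5.0
eef_pos: [0.5532, 0.0114, 0.01]
ee_rot: [1.0, 0.008, -0.0, -0.004]
contact_force: [-0.1, 0.4, -0.8]
opening: 0.085
```

```bash
python3 - <<'E'
from h import *
plan([(.554,.0245,-.002,0)]); s=state(); print(s["joints"],s["dq"],s["effort"],s["torque"])
p=camera("top"); im=cv2.cvtColor(p["img"],cv2.COLOR_RGB2BGR)
cv2.imwrite("pics/z4.png",cv2.resize(im[160:320,230:430],None,fx=4,fy=3.7,interpolation=cv2.INTER_CUBIC))
E
```

```text
t 5.0 pos [0.5532 0.0114 0.01  ] yaw 0.94 tilt [-2.e-04  9.e-03 -1.e+00] open 0.085 F [-0.1  0.4 -0.8]
(0.554, 0.0245, -0.002, 0) -> [-0.009, 0.0, 0.016] [0.1, -1.3, 1.21]
[ 0.01550193  0.4618684  -0.2698963   0.83910897  0.00897569  3.1406253 ] [ 0.00058449  0.00036757 -0.001354    0.00098145  0.00033258 -0.00074114] [ 2.38484332e-03 -8.31830764e+01  4.13027215e+01  2.44317242e-03
  4.48395638e-02  9.72310659e-06] [ 0.03804291 -0.00028243  0.01815634]
```

View pics/z4.png

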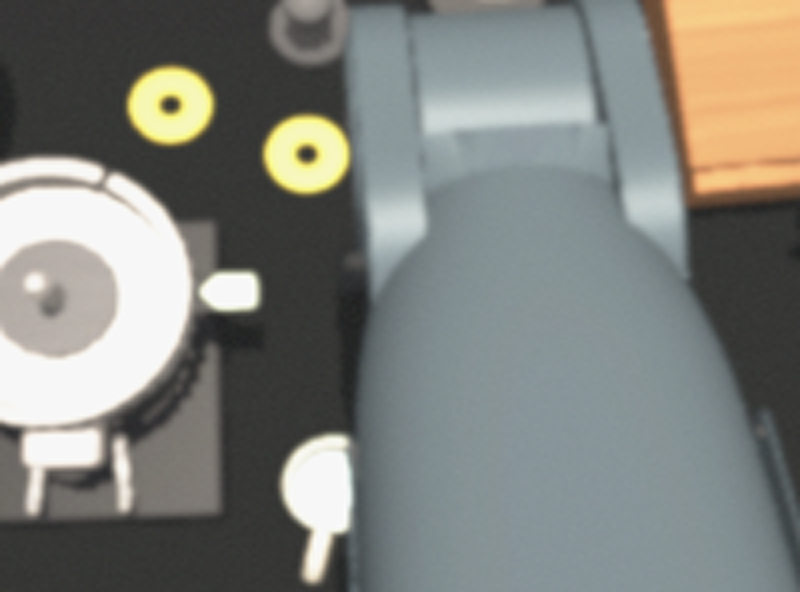

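```bash
python3 - <<'E'
from h import *
plan([(.554,.0245,0.012,40)])
E
```

```text
t 5.05 pos [0.5532 0.0114 0.01  ] yaw 0.94 tilt [-3.e-04  9.e-03 -1.e+00] open 0.0849 F [0.6 0.1 0.3]
(0.554, 0.0245, 0.012, 40) -> [-0.009, -0.003, -0.682] [0.11, -1.31, -0.19]
```

Call:
{"fn": "play_rows", "kwargs": {
  "moves": [
    [-0.009,0,-0.15,0.1,-1.3,-1,8.5],
    [-0.009,0,-0.3,0.1,-1.3,-1,8.5],
    [-0.009,0,-0.45,0.1,-1.3,-1,8.5],
    [-0.009,0,-0.6,0.1,-1.3,-1,8.5],
    [-0.009,0,-0.68,0.1,-1.3,0,8.5],
    [-0.009,0,-0.68,0.1,-1.3,0,8.5],
    [-0.009,0,-0.68,0.1,-1.3,0,8.5],
    [-0.009,0,-0.68,0.1,-1.3,0,8.5],
    [-0.009,0,-0.68,0.1,-1.3,0,8.5],
    [-0.009,0,-0.68,0.1,-1.3,0,8.5]
  ]
}}

```text
time: 6.05
eef_pos: [0.5541, 0.0244, 0.0103]
ee_rot: [0.94, 0.341, 0.002, 0.0]
contact_force: [-0.1, 0.6, -0.4]
opening: 0.0854
```

```bash
python3 - <<'E'
from h import *
plan([(.554,.0245,-.003,40)])
p=camera("side"); im=cv2.cvtColor(p["img"],cv2.COLOR_RGB2BGR)
cv2.imwrite("pics/z5.png",cv2.resize(im[200:240,290:390],None,fx=8,fy=8,interpolation=cv2.INTER_CUBIC))
E
```

```text
t 6.05 pos [0.5541 0.0244 0.0103] yaw 39.86 tilt [ 3.2e-03  7.0e-04 -1.0e+00] open 0.0854 F [-0.1  0.6 -0.4]
(0.554, 0.0245, -0.003, 40) -> [0.002, -0.003, -0.002] [-0.01, -0.02, 1.33]
```

View pics/z5.png

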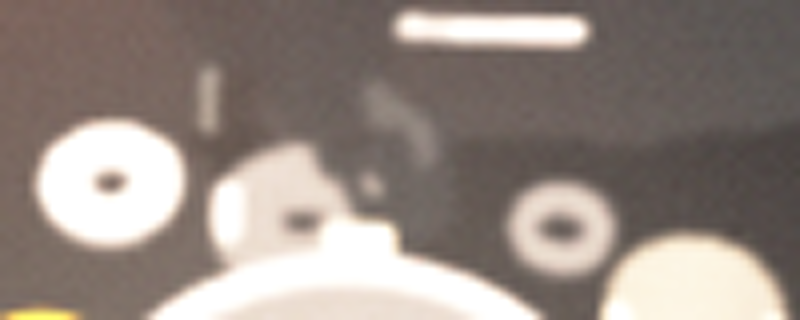

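Call:
{"fn": "play_rows", "kwargs": {
  "moves": [
    [0,0,0,0,0,0.7,8.5],
    [0,0,0,0,0,1.4,8.5],
    [0,0,0,0,0,1.4,8.5],
    [0,0,0,0,0,1.4,5.5],
    [0,0,0,0,0,1.4,5.5],
    [0,0,0,0,0,1.4,5.5],
    [0,0,0,0,0,1.4,5.5],
    [0,0,0,0,0,1.4,5.5],
    [0,0,0,0,0,1.4,5.5],
    [0,0,0,0,0,1.4,5.5]
  ],
  "squeeze": 50
}}

```text
time: 7.1
eef_pos: [0.5542, 0.0244, -0.0035]
ee_rot: [0.94, 0.341, 0.002, 0.0]
contact_force: [-2.0, 1.7, 5.8]
opening: 0.065
```

Call:
{"fn": "play_rows", "kwargs": {
  "moves": [
    [0,0,0,0,0,-0.5,5.5],
    [0,0,0,0,0,-2,5.5],
    [0,0,0,0,0,-5,5.5],
    [0,0,0,0,0,-8,5.5],
    [0,0,0,0,0,-12,5.5],
    [0,0,0,0,0,-17,5.5],
    [0,0,0,0,0,-22,5.5],
    [0,0,0,0,0,-25,5.5],
    [0,0,0,0,0,-25,5.5],
    [0,0,0,0,0,-25,5.5]
  ]
}}

```text
time: 8.1
eef_pos: [0.5533, 0.0242, 0.2459]
ee_rot: [0.94, 0.341, 0.002, 0.0]
contact_force: [-0.3, -1.0, -4.5]
opening: 0.0655
```

```bash
python3 - <<'E'
from h import *
plan([(.534,.2543,.25,40)])
p=camera("side"); im=cv2.cvtColor(p["img"],cv2.COLOR_RGB2BGR); u,v=proj(p,state()["eef_pos"])[0].astype(int); print(u,v)
cv2.imwrite("pics/z6.png",cv2.resize(im[v-50:v+40,u-60:u+60],None,fx=6,fy=6,interpolation=cv2.INTER_CUBIC))
p=camera("top"); save(p,"t6.png")
E
```

```text
t 8.1 pos [0.5533 0.0242 0.2459] yaw 39.9 tilt [ 3.1e-03  7.0e-04 -1.0e+00] open 0.0655 F [-0.3 -1.  -4.5]
(0.534, 0.2543, 0.25, 40) -> [0.001, -0.003, -0.002] [13.28, -18.89, -0.4]
327 172
```

View pics/z6.png

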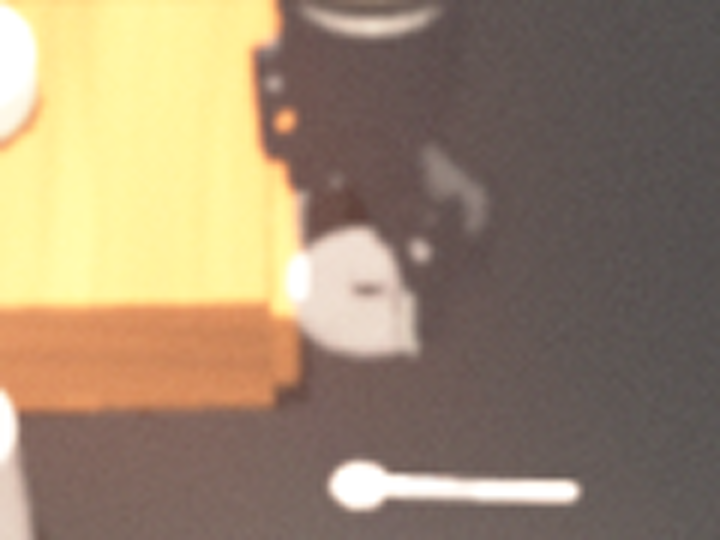

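```bash
cat >> h.py <<'E'
def held(p,rad,zlo=-.02,zhi=.05):
    s=state(); R=Rn.from_quat(s["ee_rot"]).as_matrix(); e=np.array(s["eef_pos"])
    X=cloud(p); L=(X-e)@R   # tool coords
    g=cv2.cvtColor(p["img"],cv2.COLOR_RGB2HSV)
    m=(np.hypot(L[...,0],L[...,1])<rad+.008)&(-L[...,2]>zlo)&(-L[...,2]<zhi)&(g[...,2]>120)&(g[...,1]<70)
    return L,m
E
python3 - <<'E'
from h import *
p=camera("side")
L,m=held(p,.034)
P=L[m]; print(len(P)); P=P*1000
A=np.c_[P[:,:2],np.ones(len(P))]
w=np.ones(len(P),bool)
for _ in range(6):
    c=np.linalg.lstsq(A[w],P[w,2],rcond=None)[0]; r=P[:,2]-A@c; w=abs(r)<3
print("plane z=ax+by+c",c,w.sum(), np.std(r[w]))
print(P[w].min(0),P[w].max(0))
vis=np.zeros((400,640),np.uint8); vis[m]=255
E
```

```text
355
plane z=ax+by+c [-1.42733326e-03 -2.60800491e-05 -1.66045238e+01] 248 1.2153615324044638
[-34.3431478  -39.76210145 -19.49524082] [ 33.97785515  34.41857029 -13.8578065 ]
```

Call:
{"fn": "play_rows", "kwargs": {
  "moves": [
    [0,0,0,2,-3,-0.4,5.5],
    [0,0,0,5,-7,-0.4,5.5],
    [0,0,0,8,-11,-0.4,5.5],
    [0,0,0,11,-15,-0.4,5.5],
    [0,0,0,12.5,-17.5,-0.4,5.5],
    [0,0,0,13.28,-18.9,-0.4,5.5],
    [0,0,0,13.28,-18.9,-0.4,5.5],
    [0,0,0,13.28,-18.9,-0.4,5.5],
    [0,0,0,13.28,-18.9,-0.4,5.5],
    [0,0,0,13.28,-18.9,-0.4,5.5]
  ]
}}

```text
time: 9.25
eef_pos: [0.5342, 0.2532, 0.2502]
ee_rot: [0.94, 0.341, 0.001, 0.0]
contact_force: [0.1, -0.8, -4.0]
opening: 0.0648
```

```bash
python3 - <<'E'
from h import *
plan([(.534,.2543,.215,40),(.534,.2543,.19,40),(.534,.2543,.147,40)])
p=camera("side"); im=cv2.cvtColor(p["img"],cv2.COLOR_RGB2BGR); u,v=proj(p,state()["eef_pos"])[0].astype(int); print(u,v)
cv2.imwrite("pics/z7.png",cv2.resize(im[v-50:v+40,u-60:u+60],None,fx=6,fy=6,interpolation=cv2.INTER_CUBIC))
E
```

```text
t 9.25 pos [0.5342 0.2532 0.2502] yaw 39.82 tilt [ 2.9e-03  5.0e-04 -1.0e+00] open 0.0648 F [ 0.1 -0.8 -4. ]
(0.534, 0.2543, 0.215, 40) -> [0.001, -0.002, -0.003] [0.04, -0.1, 3.52]
(0.534, 0.2543, 0.19, 40) -> [0.001, -0.002, -0.003] [0.04, -0.1, 6.02]
(0.534, 0.2543, 0.147, 40) -> [0.001, -0.002, -0.003] [0.03, -0.11, 10.32]
333 242
```

View pics/z7.png

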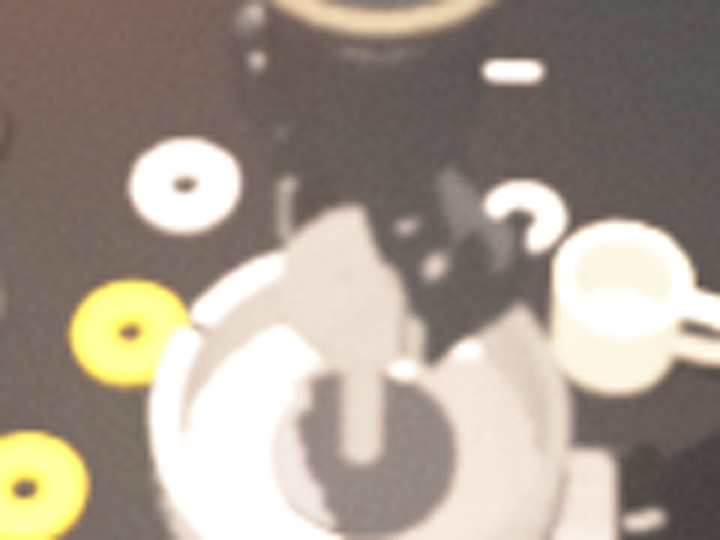

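Call:
{"fn": "play_rows", "kwargs": {
  "moves": [
    [0,0,0,0,-0.1,1.5,5.5],
    [0,0,0,0,-0.1,3,5.5],
    [0,0,0,0,-0.1,3.5,5.5],
    [0,0,0,0,-0.1,4,5.5],
    [0,0,0,0,-0.1,4.4,5.5],
    [0,0,0,0,-0.1,4.8,5.5],
    [0,0,0,0,-0.1,5.2,5.5],
    [0,0,0,0,-0.1,5.6,5.5],
    [0,0,0,0,-0.1,6,5.5],
    [0,0,0,0,-0.1,6,5.5]
  ]
}}

```text
time: 10.3
eef_pos: [0.5332, 0.2551, 0.1896]
ee_rot: [0.94, 0.341, 0.001, 0.0]
contact_force: [-1.0, -0.1, -3.2]
opening: 0.0651
```

```bash
python3 - <<'E'
from h import *
plan([(.534,.2543,.147,40)]); print(state()["torque"])
p=camera("side"); im=cv2.cvtColor(p["img"],cv2.COLOR_RGB2BGR); u,v=proj(p,state()["eef_pos"])[0].astype(int); print(u,v)
cv2.imwrite("pics/z8.png",cv2.resize(im[v-50:v+40,u-60:u+60],None,fx=6,fy=6,interpolation=cv2.INTER_CUBIC))
E
```

```text
t 10.3 pos [0.5332 0.2551 0.1896] yaw 39.9 tilt [ 2.2e-03  3.0e-04 -1.0e+00] open 0.0651 F [-1.  -0.1 -3.2]
(0.534, 0.2543, 0.147, 40) -> [0.001, -0.002, -0.002] [0.0, 0.1, 4.26]
[-0.01940437 -0.01856622 -0.00526419]
333 257
```

View pics/z8.png

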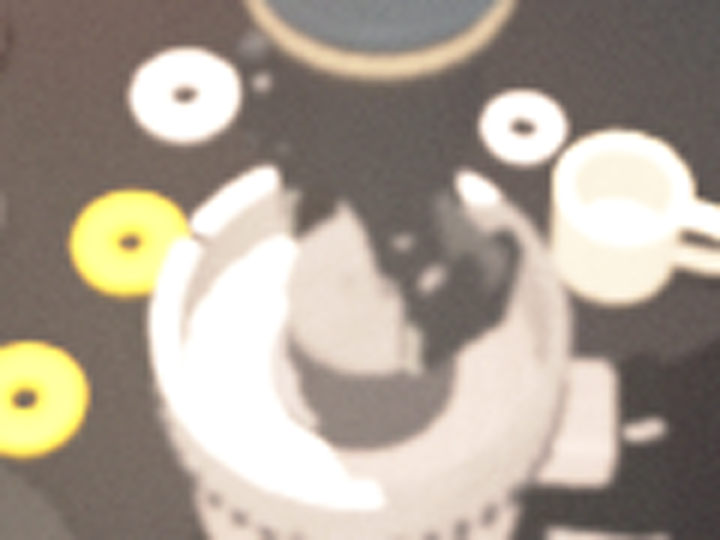

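Call:
{"fn": "play_rows", "kwargs": {
  "moves": [
    [0,0,0,0,0,0.5,5.5],
    [0,0,0,0,0,1,5.5],
    [0,0,0,0,0,1.5,5.5],
    [0,0,0,0,0,2,5.5],
    [0,0,0,0,0,2.5,5.5],
    [0,0,0,0,0,3,5.5],
    [0,0,0,0,0,3.5,5.5],
    [0,0,0,0,0,3.9,5.5],
    [0,0,0,0,0,4.1,5.5],
    [0,0,0,0,0,4.2,5.5]
  ]
}}

```text
time: 11.35
eef_pos: [0.5335, 0.2552, 0.148]
ee_rot: [0.94, 0.341, 0.001, 0.0]
contact_force: [0.5, 0.4, -3.0]
opening: 0.065
```

Call:
{"fn": "play_rows", "kwargs": {
  "moves": [
    [0,0,0,0,0,0.1,5.5],
    [0,0,0,0,0,0.1,5.5],
    [0,0,0,0,0,0.1,8.5],
    [0,0,0,0,0,0.1,8.5],
    [0,0,0,0,0,0.1,8.5],
    [0,0,0,0,0,0.1,8.5],
    [0,0,0,0,0,-2,8.5],
    [0,0,0,0,0,-6,8.5],
    [0,0,0,0,0,-10,8.5],
    [0,0,0,0,0,-10,8.5]
  ]
}}

```text
time: 12.35
eef_pos: [0.535, 0.256, 0.2537]
ee_rot: [0.94, 0.341, 0.005, -0.0]
contact_force: [0.3, 0.9, -0.6]
opening: 0.0848
```

```bash
python3 - <<'E'
from h import *
# handle: yaw 93 => jaw along x (3deg)
plan([(.554,-.10,.25,93),(.568,-.288,.16,93),(.568,-.288,.031,93)])
p=camera("side"); im=cv2.cvtColor(p["img"],cv2.COLOR_RGB2BGR)
cv2.imwrite("pics/z9.png",cv2.resize(im[210:330,280:400],None,fx=5,fy=5,interpolation=cv2.INTER_CUBIC))
X=cloud(p); c=np.array([.534,.2545]); d=np.hypot(X[...,0]-c[0],X[...,1]-c[1]); m=(d<.034)&(d>.013)&(X[...,2]>.14)&(X[...,2]<.19)
P=X[m]; A=np.c_[P[:,:2]-c,np.ones(len(P))]; w=np.ones(len(P),bool)
for _ in range(6):
    k=np.linalg.lstsq(A[w],P[w,2],rcond=None)[0]; r=P[:,2]-A@k; w=abs(r)<.004
print(k,w.sum(),len(P))
E
```

```text
t 12.35 pos [0.535  0.256  0.2537] yaw 39.91 tilt [ 0.0098  0.004  -0.9999] open 0.0848 F [ 0.3  0.9 -0.6]
(0.554, -0.1, 0.25, 93) -> [0.008, -0.008, -0.927] [-21.38, 28.53, 0.24]
(0.568, -0.288, 0.16, 93) -> [0.008, -0.008, -0.927] [-32.46, 43.82, 9.18]
(0.568, -0.288, 0.031, 93) -> [0.008, -0.008, -0.927] [-32.59, 43.78, 22.08]
[-0.0009803  -0.01097488  0.16322668] 398 442
```

View pics/z9.png

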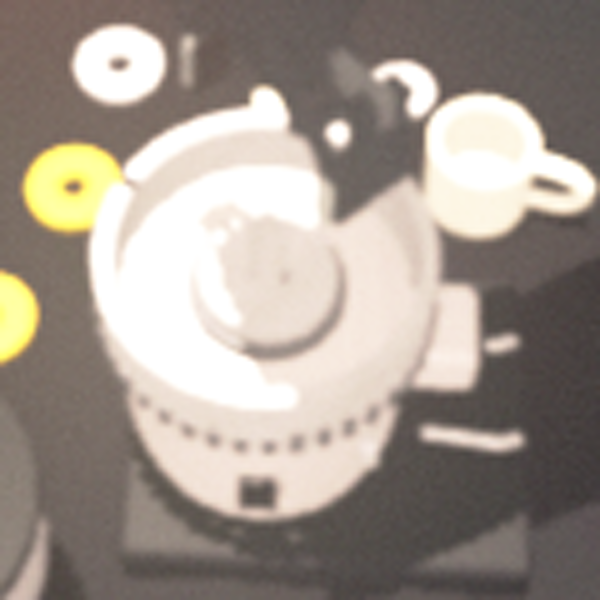

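Call:
{"fn": "play_rows", "kwargs": {
  "moves": [
    [0.008,-0.008,-0.1,-2,3,0,2.6],
    [0.008,-0.008,-0.2,-5,7,0,2.6],
    [0.008,-0.008,-0.3,-8,11,0,2.6],
    [0.008,-0.008,-0.4,-11,15,0,2.6],
    [0.008,-0.008,-0.5,-14,19,0,2.6],
    [0.008,-0.008,-0.6,-17,23,0,2.6],
    [0.008,-0.008,-0.7,-20,27,0,2.6],
    [0.008,-0.008,-0.8,-23,31,0,2.6],
    [0.008,-0.008,-0.93,-26,35,0,2.6],
    [0.008,-0.008,-0.93,-29,39,2,2.6]
  ]
}}

```text
time: 13.4
eef_pos: [0.5612, -0.229, 0.2303]
ee_rot: [0.685, 0.728, -0.003, -0.0]
contact_force: [1.6, -0.1, -0.0]
opening: 0.026
```

```bash
python3 - <<'E'
from h import *
plan([(.568,-.288,.10,93),(.568,-.288,.032,93)])
E
```

```text
t 13.4 pos [ 0.5612 -0.229   0.2303] yaw 93.45 tilt [-0.0049 -0.0043 -1.    ] open 0.026 F [ 1.6 -0.1 -0. ]
(0.568, -0.288, 0.1, 93) -> [-0.005, 0.004, 0.008] [-5.87, 0.39, 13.05]
(0.568, -0.288, 0.032, 93) -> [-0.005, 0.004, 0.008] [-5.85, 0.43, 19.85]
```

Now I'll go to a spot above the handle and look before going down.

Call:
{"fn": "play_rows", "kwargs": {
  "moves": [
    [-0.005,0.004,0.008,-3,0.2,2,2.6],
    [-0.005,0.004,0.008,-5.9,0.4,5,2.6],
    [-0.005,0.004,0.008,-5.9,0.4,9,2.6],
    [-0.005,0.004,0.008,-5.9,0.4,12,2.6],
    [-0.005,0.004,0.008,-5.9,0.4,15,2.6],
    [-0.005,0.004,0.008,-5.9,0.4,16,2.6],
    [-0.005,0.004,0.008,-5.9,0.4,16,2.6],
    [-0.005,0.004,0.008,-5.9,0.4,16,2.6],
    [-0.005,0.004,0.008,-5.9,0.4,16,2.6],
    [-0.005,0.004,0.008,-5.9,0.4,16,2.6]
  ]
}}

```text
time: 14.4
eef_pos: [0.5677, -0.286, 0.0709]
ee_rot: [0.69, 0.724, -0.0, -0.0]
contact_force: [-0.3, 0.0, -0.4]
opening: 0.0261
```

```bash
python3 - <<'E'
from h import *
plan([(.568,-.288,.032,93)])
p=camera("side"); im=cv2.cvtColor(p["img"],cv2.COLOR_RGB2BGR); u,v=proj(p,state()["eef_pos"])[0].astype(int); print(u,v,proj(p,[(.568,-.288,.052),(.565,-.23,.052),(.571,-.346,.052)]))
cv2.imwrite("pics/z10.png",cv2.resize(im[v-50:v+40,u-60:u+60],None,fx=6,fy=6,interpolation=cv2.INTER_CUBIC))
E
```

```text
t 14.4 pos [ 0.5677 -0.286   0.0709] yaw 92.74 tilt [-7.e-04 -0.e+00 -1.e+00] open 0.0261 F [-0.3  0.  -0.4]
(0.568, -0.288, 0.032, 93) -> [-0.001, -0.0, -0.005] [-0.21, 0.02, 3.89]
325 147 [[325.74589506 150.90610556]
 [326.12314709 161.7975865 ]
 [325.38902304 140.62559716]]
```

View pics/z10.png

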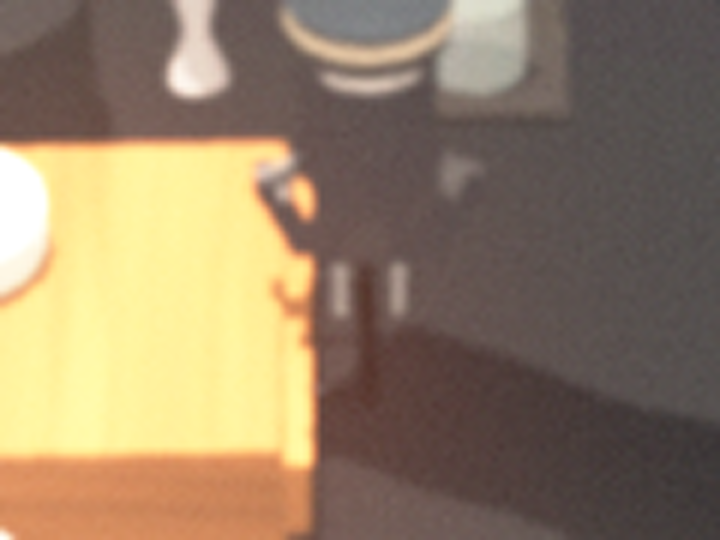

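Call:
{"fn": "play_rows", "kwargs": {
  "moves": [
    [0,0,0,0,0,1,2.6],
    [0,0,0,0,0,2,2.6],
    [0,0,0,0,0,3,2.6],
    [0,0,0,0,0,3.7,2.6],
    [0,0,0,0,0,3.9,2.6],
    [0,0,0,0,0,3.9,0.5],
    [0,0,0,0,0,3.9,0.5],
    [0,0,0,0,0,3.9,0.5],
    [0,0,0,0,0,3.9,0.5],
    [0,0,0,0,0,3.9,0.5]
  ]
}}

```text
time: 15.45
eef_pos: [0.5668, -0.2856, 0.0305]
ee_rot: [0.69, 0.724, -0.001, -0.001]
contact_force: [1.6, 1.2, -8.3]
opening: 0.0095
```

Call:
{"fn": "play_rows", "kwargs": {
  "moves": [
    [0,0,0,0,-1,0,0.5],
    [0,0,0,0,-3,0,0.5],
    [0,0,0,0,-5,0,0.5],
    [0,0,0,0,-7,0,0.5],
    [0,0,0,0,-9,0,0.5],
    [0,0,0,0,-11.5,0,0.5],
    [0,0,0,0,-14,0,0.5],
    [0,0,0,0,-16,0,0.5],
    [0,0,0,0,-18,0,0.5],
    [0,0,0,0,-18.5,0,0.5]
  ]
}}

```text
time: 16.45
eef_pos: [0.3794, -0.2944, 0.0306]
ee_rot: [0.691, 0.723, -0.001, -0.002]
contact_force: [1.7, -3.0, -22.9]
opening: 0.0088
```

Call:
{"fn": "play_rows", "kwargs": {
  "moves": [
    [0,0,0,0,0,0,0.5],
    [0,0,0,0,0,0,2.6],
    [0,0,0,0,0,0,2.6],
    [0,0,0,0,0,0,2.6],
    [0,0,0,0,0,-1,2.6],
    [0,0,0,0,0,-4,2.6],
    [0,0,0,0,0,-8,2.6],
    [0,0,0,0,0,-12,5],
    [0,0,0,-3,0,-15,7],
    [0,0,0,-8,0,-17,7]
  ]
}}

```text
time: 17.45
eef_pos: [0.3872, -0.3709, 0.2038]
ee_rot: [0.689, 0.725, -0.0, 0.001]
contact_force: [1.7, -0.7, 0.6]
opening: 0.0686
```

```bash
python3 - <<'E'
from h import *
plan([])
p=camera("top"); save(p,"t11.png")
for q in ["ring_b_centre","kit_drawer0_handle","ring_c_centre"]: print(q,[(round(o["p"],2),np.round(o["at"],3).tolist()) for o in mark_of(p,q)][:6])
E
```

```text
t 17.45 pos [ 0.3872 -0.3709  0.2038] yaw 92.89 tilt [ 0.001  -0.0017 -1.    ] open 0.0686 F [ 1.7 -0.7  0.6]
ring_b_centre [(0.8, [0.511, -0.226, 0.03]), (0.41, [0.709, 0.375, 0.001])]
kit_drawer0_handle [(0.57, [0.379, -0.297, 0.041])]
ring_c_centre [(0.78, [0.648, 0.105, 0.002]), (0.78, [0.694, 0.191, 0.006]), (0.52, [0.633, 0.001, 0.003]), (0.2, [0.452, 0.022, 0.006])]
```

View pics/t11.png

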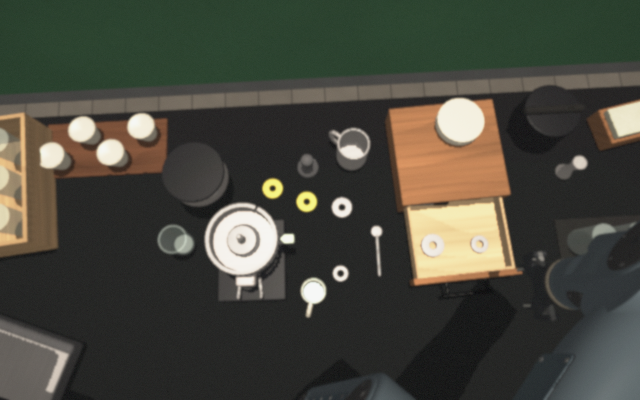

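```bash
cat >> h.py <<'E'
def ringfit_sat(p,uv,z,thr,r=22):
    h=cv2.cvtColor(p["img"],cv2.COLOR_RGB2HSV)[...,1]
    q=dict(p); q["img"]=np.repeat((255-h)[...,None],3,2); return ringfit(q,uv,z,thr,r)
E
python3 - <<'E'
from h import *
p=camera("top")
h=cv2.cvtColor(p["img"],cv2.COLOR_RGB2HSV)[...,1]; print(h[245,415:500:1])
for uv,z in [((431,245),.034),((479,244),.032)]:
  for thr in (170,190,205):
    for c,r,e in ringfit_sat(p,uv,z,thr): print(uv,thr,np.round(c,4),"diam",round(2000*r,1),round(1000*e,2))
X=cloud(p)
for uv in [(431,238),(479,239),(455,255),(455,225)]: print(np.round(X[uv[1]-1:uv[1]+2,uv[0]-1:uv[0]+2].reshape(-1,3).mean(0),4))
im=cv2.cvtColor(p["img"],cv2.COLOR_RGB2BGR)
cv2.imwrite("pics/z12.png",cv2.resize(im[190:310,390:540],None,fx=5,fy=5,interpolation=cv2.INTER_CUBIC))
E
```

```text
[83 85 83 85 90 89 48 19 13 13 13 14 15 24 53 77 83 82 85 91 89 48 19 14
 14 15 16 17 25 54 74 80 81 82 81 82 81 80 82 81 81 81 81 82 81 81 82 80
 81 81 82 80 80 81 86 79 42 18 15 16 25 49 70 77 79 81 88 73 37 19 16 20
 31 56 76 78 79 79 78 78 77 76 78 78 80]
(431, 245) 170 [ 0.4748 -0.1585] diam 27.4 6.22
(431, 245) 170 [ 0.5115 -0.226 ] diam 10.6 1.33
(431, 245) 170 [ 0.5059 -0.2137] diam 49.4 2.19
(431, 245) 170 [ 0.563  -0.2719] diam 21.6 4.27
(431, 245) 170 [ 0.5059 -0.2224] diam 115.9 10.7
(431, 245) 190 [ 0.4707 -0.159 ] diam 21.7 5.04
(431, 245) 190 [ 0.5102 -0.2245] diam 16.9 0.32
(431, 245) 190 [ 0.5101 -0.2246] diam 62.5 0.32
(431, 245) 205 [ 0.47   -0.1583] diam 20.5 4.84
(431, 245) 205 [ 0.5101 -0.2243] diam 19.3 0.29
(431, 245) 205 [ 0.51   -0.2243] diam 59.9 0.2
(479, 244) 170 [ 0.4573 -0.355 ] diam 6.8 1.11
(479, 244) 170 [ 0.5076 -0.3504] diam 10.8 1.3
(479, 244) 170 [ 0.5278 -0.2974] diam 10.8 1.52
(479, 244) 170 [ 0.5284 -0.3845] diam 7.3 1.46
(479, 244) 170 [ 0.5004 -0.3449] diam 116.7 15.66
(479, 244) 190 [ 0.5066 -0.3486] diam 16.9 0.39
(479, 244) 190 [ 0.5061 -0.3488] diam 47.9 0.38
(479, 244) 205 [ 0.5064 -0.3483] diam 19.3 0.35
(479, 244) 205 [ 0.5062 -0.3483] diam 45.2 0.19
[ 0.528  -0.2222  0.0346]
[ 0.5186 -0.3494  0.032 ]
[ 0.4809 -0.2841  0.0217]
[ 0.5611 -0.2935  0.0215]
```

View pics/z12.png

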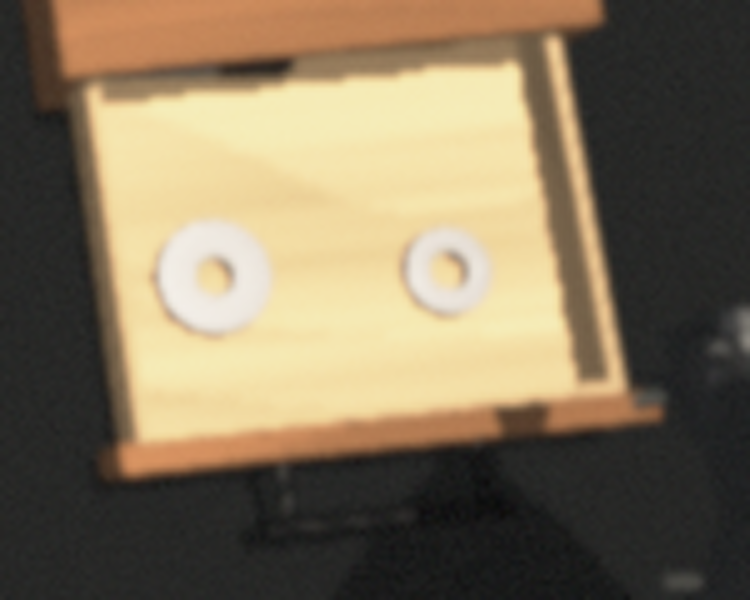

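```bash
python3 - <<'E'
from h import *
plan([(.510,-.2244,.12,93),(.510,-.2244,.02,93)])
E
```

```text
t 17.7 pos [ 0.386  -0.3706  0.1996] yaw 92.71 tilt [-0.0026  0.0013 -1.    ] open 0.07 F [-0.3 -0.5 -0.2]
(0.51, -0.2244, 0.12, 93) -> [-0.003, -0.001, -0.005] [14.0, 13.1, 7.94]
(0.51, -0.2244, 0.02, 93) -> [-0.003, -0.001, -0.005] [13.99, 13.12, 17.94]
```

Call:
{"fn": "play_rows", "kwargs": {
  "moves": [
    [-0.003,0,0,3,3,0,7.4],
    [-0.003,0,0,6,6,0,7.4],
    [-0.003,0,0,9,9,2,7.4],
    [-0.003,0,0,12,11.5,4,7.4],
    [-0.003,0,0,14,13.1,7,7.4],
    [-0.003,0,0,14,13.1,9,7.4],
    [-0.003,0,0,14,13.1,12,7.4],
    [-0.003,0,0,14,13.1,13,7.4],
    [-0.003,0,0,14,13.1,13,7.4],
    [-0.003,0,0,14,13.1,13,7.4]
  ]
}}

```text
time: 18.7
eef_pos: [0.5102, -0.2247, 0.0704]
ee_rot: [0.69, 0.724, 0.001, 0.0]
contact_force: [0.2, -0.2, 0.5]
opening: 0.074
```

```bash
python3 - <<'E'
from h import *
plan([(.510,-.2244,.02,93)])
E
```

```text
t 18.7 pos [ 0.5102 -0.2247  0.0704] yaw 92.74 tilt [ 1.2e-03  9.0e-04 -1.0e+00] open 0.074 F [ 0.2 -0.2  0.5]
(0.51, -0.2244, 0.02, 93) -> [0.001, -0.001, -0.005] [0.02, -0.03, 5.04]
```

Call:
{"fn": "play_rows", "kwargs": {
  "moves": [
    [0,0,0,0,0,2,7.4],
    [0,0,0,0,0,3.5,7.4],
    [0,0,0,0,0,4.5,7.4],
    [0,0,0,0,0,5,7.4],
    [0,0,0,0,0,5,7.4],
    [0,0,0,0,0,5,4.8],
    [0,0,0,0,0,5,4.8],
    [0,0,0,0,0,5,4.8],
    [0,0,0,0,0,5,4.8],
    [0,0,0,0,0,5,4.8]
  ],
  "squeeze": 40
}}

```text
time: 19.7
eef_pos: [0.511, -0.2249, 0.0207]
ee_rot: [0.69, 0.724, 0.001, 0.001]
contact_force: [-0.9, 2.2, 7.6]
opening: 0.0594
```

Call:
{"fn": "play_rows", "kwargs": {
  "moves": [
    [0,0,0,0,0,0,4.8],
    [0,0,0,0,0,-0.5,4.8],
    [0,0,0,0,0,-2,4.8],
    [0,0,0,0,0,-5,4.8],
    [0,0,0,0,0,-9,4.8],
    [0,0,0,0,0,-13,4.8],
    [0,0,0,0,0,-18,4.8],
    [0,0,0,0,0,-22,4.8],
    [0,0,0,0,0,-23,4.8],
    [0,0,0,0,0,-23,4.8]
  ]
}}

```text
time: 20.7
eef_pos: [0.5106, -0.2252, 0.251]
ee_rot: [0.69, 0.724, 0.001, 0.001]
contact_force: [-1.0, -0.4, -3.5]
opening: 0.0594
```

```bash
cat >> h.py <<'E'
def checkheld(rad,name):
    p=camera("side"); L,m=held(p,rad); P=L[m]*1000
    A=np.c_[P[:,:2],np.ones(len(P))]; w=np.ones(len(P),bool)
    for _ in range(8):
        c=np.linalg.lstsq(A[w],P[w,2],rcond=None)[0]; r=P[:,2]-A@c; w=abs(r)<3
    print("plane",np.round(c,3),w.sum(),"min",P[w].min(0).round(1),"max",P[w].max(0).round(1))
    im=cv2.cvtColor(p["img"],cv2.COLOR_RGB2BGR); u,v=proj(p,state()["eef_pos"])[0].astype(int)
    cv2.imwrite("pics/"+name,cv2.resize(im[v-50:v+40,u-60:u+60],None,fx=6,fy=6,interpolation=cv2.INTER_CUBIC))
E
python3 - <<'E'
from h import *
plan([(.534,.2545,.25,93)]); checkheld(.0305,"z13.png")
E
```

```text
t 20.7 pos [ 0.5106 -0.2252  0.251 ] yaw 92.73 tilt [ 3.3e-03 -2.0e-04 -1.0e+00] open 0.0594 F [-1.  -0.4 -3.5]
(0.534, 0.2545, 0.25, 93) -> [0.003, 0.0, -0.005] [47.81, 4.62, 0.1]
plane [ 2.100e-02  4.000e-03 -1.253e+01] 174 min [-25.8 -36.7 -15.5] max [31.7 36.9 -9.2]
```

View pics/z13.png

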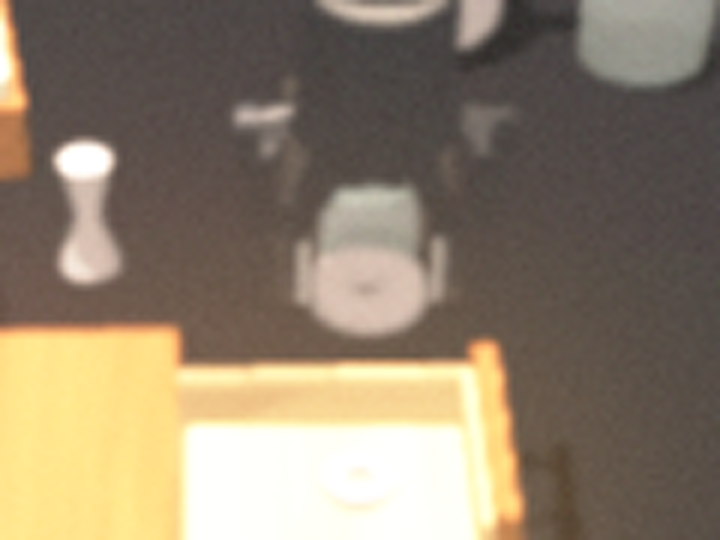

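Call:
{"fn": "play_rows", "kwargs": {
  "moves": [
    [0,0,0,3,0.3,0,4.8],
    [0,0,0,7,0.7,0,4.8],
    [0,0,0,11.5,1.1,0,4.8],
    [0,0,0,16,1.6,0,4.8],
    [0,0,0,21,2,0,4.8],
    [0,0,0,26,2.5,0,4.8],
    [0,0,0,31,3,0,4.8],
    [0,0,0,36,3.5,0,4.8],
    [0,0,0,41,4,0,4.8],
    [0,0,0,45,4.4,0,4.8]
  ]
}}

```text
time: 21.75
eef_pos: [0.5312, 0.2289, 0.2475]
ee_rot: [0.69, 0.724, -0.001, -0.001]
contact_force: [1.1, -1.0, -2.8]
opening: 0.0589
```

```bash
python3 - <<'E'
from h import *
plan([(.534,.2545,.235,93)])
E
```

```text
t 21.75 pos [0.5312 0.2289 0.2475] yaw 92.78 tilt [-2.6e-03 -1.0e-04 -1.0e+00] open 0.0589 F [ 1.1 -1.  -2.8]
(0.534, 0.2545, 0.235, 93) -> [-0.003, -0.0, -0.004] [2.54, 0.41, 1.25]
```

Call:
{"fn": "play_rows", "kwargs": {
  "moves": [
    [0,0,0,1.5,0.2,0,4.8],
    [0,0,0,2.5,0.3,0,4.8],
    [0,0,0,2.5,0.3,0.5,4.8],
    [0,0,0,2.5,0.3,1,4.8],
    [0,0,0,2.5,0.3,1.2,4.8],
    [0,0,0,2.5,0.3,1.2,4.8],
    [0,0,0,2.5,0.3,1.2,4.8],
    [0,0,0,2.5,0.3,1.2,4.8],
    [0,0,0,2.5,0.3,1.2,4.8],
    [0,0,0,2.5,0.3,1.2,4.8]
  ]
}}

```text
time: 22.75
eef_pos: [0.5343, 0.2518, 0.2379]
ee_rot: [0.69, 0.724, 0.001, -0.0]
contact_force: [0.2, 0.2, -2.7]
opening: 0.0591
```

```bash
python3 - <<'E'
from h import *
plan([(.534,.2545,.1627,93)]); checkheld(.0305,"z14.png")
E
```

```text
t 22.75 pos [0.5343 0.2518 0.2379] yaw 92.73 tilt [ 7.0e-04  1.1e-03 -1.0e+00] open 0.0591 F [ 0.2  0.2 -2.7]
(0.534, 0.2545, 0.1627, 93) -> [0.001, -0.001, -0.005] [0.27, -0.02, 7.52]
plane [ 3.0000e-03  2.0000e-03 -1.2321e+01] 431 min [-30.4 -36.4 -15.3] max [29.3 37.7 -9.4]
```

View pics/z14.png

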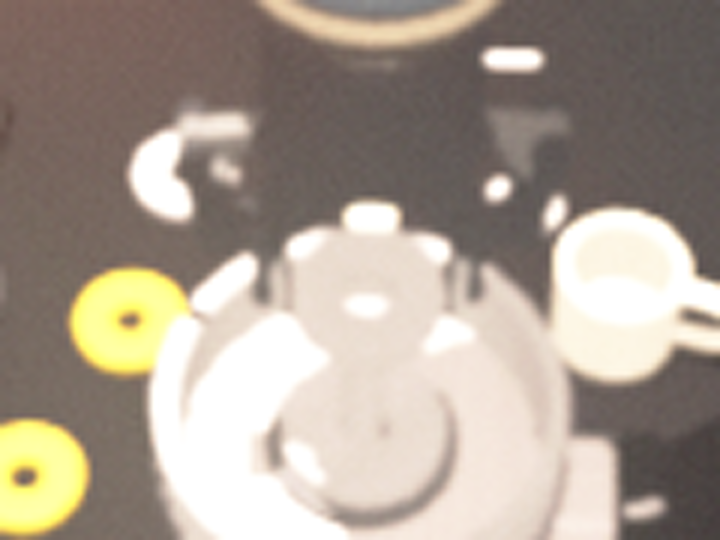

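Call:
{"fn": "play_rows", "kwargs": {
  "moves": [
    [0,0,0,0.25,0,0,4.8],
    [0,0,0,0.25,0,0,4.8],
    [0,0,0,0.25,0,0.7,4.8],
    [0,0,0,0.25,0,1.5,4.8],
    [0,0,0,0.25,0,2,4.8],
    [0,0,0,0.25,0,2.5,4.8],
    [0,0,0,0.25,0,3,4.8],
    [0,0,0,0.25,0,3.5,4.8],
    [0,0,0,0.25,0,4,4.8],
    [0,0,0,0.25,0,4,4.8]
  ]
}}

```text
time: 23.8
eef_pos: [0.5339, 0.2542, 0.1971]
ee_rot: [0.69, 0.724, 0.0, -0.0]
contact_force: [0.5, 0.9, -2.5]
opening: 0.0588
```

```bash
python3 - <<'E'
from h import *
plan([(.534,.2545,.1627,93)]);print(state()["torque"])
E
```

```text
t 23.8 pos [0.5339 0.2542 0.1971] yaw 92.73 tilt [-4.e-04  6.e-04 -1.e+00] open 0.0588 F [ 0.5  0.9 -2.5]
(0.534, 0.2545, 0.1627, 93) -> [-0.0, -0.001, -0.005] [0.03, 0.01, 3.44]
[-0.01613696 -0.01206522 -0.00596888]
```

Call:
{"fn": "play_rows", "kwargs": {
  "moves": [
    [0,0,0,0,0,0.5,4.8],
    [0,0,0,0,0,1,4.8],
    [0,0,0,0,0,1.5,4.8],
    [0,0,0,0,0,2,4.8],
    [0,0,0,0,0,2.5,4.8],
    [0,0,0,0,0,2.9,4.8],
    [0,0,0,0,0,3.2,4.8],
    [0,0,0,0,0,3.35,4.8],
    [0,0,0,0,0,3.35,4.8],
    [0,0,0,0,0,3.35,4.8]
  ]
}}

```text
time: 24.8
eef_pos: [0.5342, 0.2544, 0.1645]
ee_rot: [0.69, 0.724, 0.001, -0.0]
contact_force: [0.1, 1.0, -3.3]
opening: 0.0589
```

Call:
{"fn": "play_rows", "kwargs": {
  "moves": [
    [0,0,0,0,0,0.05,4.8],
    [0,0,0,0,0,0.05,8],
    [0,0,0,0,0,0.05,8],
    [0,0,0,0,0,0.05,8],
    [0,0,0,0,0,0,8],
    [0,0,0,0,0,-1,8],
    [0,0,0,0,0,-3,8],
    [0,0,0,0,0,-6,8],
    [0,0,0,0,0,-9,8],
    [0,0,0,-4,0,-9,7]
  ]
}}

```text
time: 25.8
eef_pos: [0.5373, 0.2173, 0.2587]
ee_rot: [0.689, 0.725, 0.004, 0.001]
contact_force: [1.8, -0.5, -0.3]
opening: 0.0704
```

```bash
cat >> h.py <<'E'
def stack(p,rad,name=None):
    X=cloud(p); c=np.array([.534,.2545]); d=np.hypot(X[...,0]-c[0],X[...,1]-c[1]); m=(d<rad)&(d>.013)&(X[...,2]>.14)&(X[...,2]<.23)
    P=X[m]; A=np.c_[P[:,:2]-c,np.ones(len(P))]; w=np.ones(len(P),bool)
    for _ in range(8):
        k=np.linalg.lstsq(A[w],P[w,2],rcond=None)[0]; r=P[:,2]-A@k; w=abs(r)<.004
    print("stack plane",np.round(k,4),w.sum(),len(P))
    if name:
        im=cv2.cvtColor(p["img"],cv2.COLOR_RGB2BGR)
        cv2.imwrite("pics/"+name,cv2.resize(im[210:330,280:400],None,fx=5,fy=5,interpolation=cv2.INTER_CUBIC))
E
python3 - <<'E'
from h import *
p=camera("side"); stack(p,.030,"z15.png"); t=camera("top"); save(t,"t15.png")
for uv,z in [((342,207),.010),((340,273),.008)]:
    for c,r,e in ringfit(t,uv,z): print(uv,np.round(c,4),"diam",round(2000*r,1),round(1000*e,2))
plan([(.6305,.007,.12,93)])
E
```

```text
stack plane [-0.006  -0.0208  0.1753] 307 351
(342, 207) [0.6304 0.007 ] diam 12.3 0.2
(342, 207) [0.6304 0.0071] diam 59.8 0.27
(340, 273) [0.4171 0.0745] diam 36.1 4.67
(340, 273) [0.4519 0.022 ] diam 12.4 0.12
(340, 273) [0.4519 0.0221] diam 45.4 0.19
t 25.9 pos [0.5368 0.2118 0.2563] yaw 92.62 tilt [ 0.0031  0.0011 -1.    ] open 0.0699 F [-0.4  0.2 -0.6]
(0.6305, 0.007, 0.12, 93) -> [0.003, -0.001, -0.007] [-20.9, 8.38, 13.63]
```

View pics/z15.png

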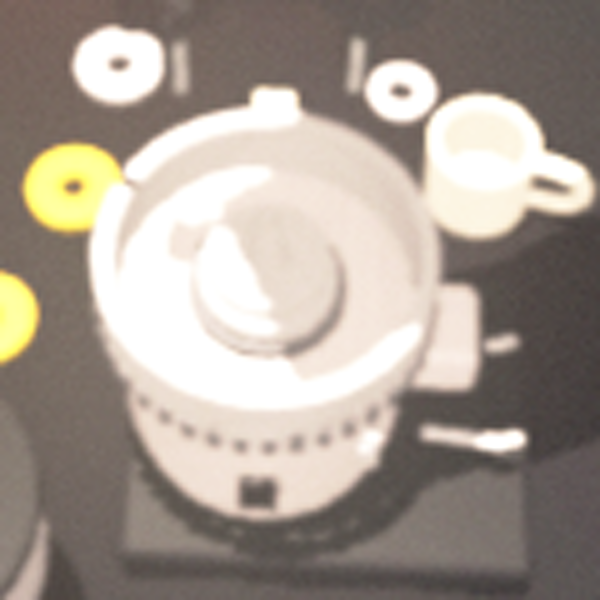

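View pics/t15.png

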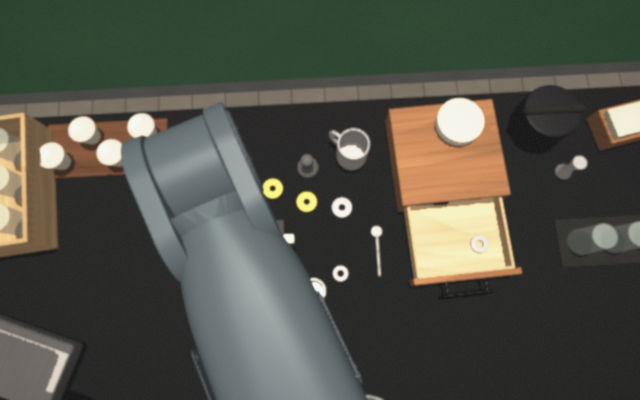

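Call:
{"fn": "play_rows", "kwargs": {
  "moves": [
    [0,0,0,-3,1.2,0,6.8],
    [0,0,0,-7,2.8,0,6.8],
    [0,0,0,-11,4.4,2,6.8],
    [0,0,0,-15,6,5,6.8],
    [0,0,0,-19,7.6,8,6.8],
    [0,0,0,-20.9,8.4,11,6.8],
    [0,0,0,-20.9,8.4,14,6.8],
    [0,0,0,-20.9,8.4,17,6.8],
    [0,0,0,-20.9,8.4,20,6.8],
    [0,0,0,-20.9,8.4,21.5,6.8]
  ]
}}

```text
time: 26.9
eef_pos: [0.6288, 0.0099, 0.0368]
ee_rot: [0.69, 0.724, -0.0, -0.001]
contact_force: [-0.3, -0.5, 0.3]
opening: 0.068
```

```bash
python3 - <<'E'
from h import *
plan([(.6304,.007,.0,93)])
E
```

```text
t 26.9 pos [0.6288 0.0099 0.0368] yaw 92.72 tilt [-0.0024  0.0011 -1.    ] open 0.068 F [-0.3 -0.5  0.3]
(0.6304, 0.007, 0.0, 93) -> [-0.002, -0.001, -0.005] [-0.3, 0.15, 3.68]
```

Call:
{"fn": "play_rows", "kwargs": {
  "moves": [
    [0,0,0,-0.3,0.15,0.5,6.8],
    [0,0,0,-0.3,0.15,1,6.8],
    [0,0,0,-0.3,0.15,1,6.8],
    [0,0,0,-0.3,0.15,1,6.8],
    [0,0,0,-0.3,0.15,1,6.8],
    [0,0,0,-0.3,0.15,1,6.8],
    [0,0,0,-0.3,0.15,1,6.8],
    [0,0,0,-0.3,0.15,1,6.8],
    [0,0,0,-0.3,0.15,1,6.8],
    [0,0,0,-0.3,0.15,1,6.8]
  ]
}}

```text
time: 27.9
eef_pos: [0.6316, 0.0069, 0.0291]
ee_rot: [0.69, 0.724, 0.001, -0.0]
contact_force: [-0.2, -0.5, 0.1]
opening: 0.0679
```

```bash
python3 - <<'E'
from h import *
plan([(.6304,.007,.0,93)])
E
```

```text
t 27.9 pos [0.6316 0.0069 0.0291] yaw 92.73 tilt [ 5.0e-04  1.1e-03 -1.0e+00] open 0.0679 F [-0.2 -0.5  0.1]
(0.6304, 0.007, 0.0, 93) -> [0.001, -0.001, -0.005] [0.02, -0.12, 2.91]
```

Call:
{"fn": "play_rows", "kwargs": {
  "moves": [
    [0,0,0,0,-0.1,1,6.8],
    [0,0,0,0,-0.1,2,6.8],
    [0,0,0,0,-0.1,2.7,6.8],
    [0,0,0,0,-0.1,2.9,6.8],
    [0,0,0,0,-0.1,2.9,6.8],
    [0,0,0,0,-0.1,2.9,4],
    [0,0,0,0,-0.1,2.9,4],
    [0,0,0,0,-0.1,2.9,4],
    [0,0,0,0,-0.1,2.9,4],
    [0,0,0,0,-0.1,2.9,4]
  ]
}}

```text
time: 28.9
eef_pos: [0.6309, 0.0069, 0.001]
ee_rot: [0.69, 0.724, 0.001, 0.0]
contact_force: [-2.9, 0.4, 6.4]
opening: 0.052
```

Call:
{"fn": "play_rows", "kwargs": {
  "moves": [
    [0,0,0,0,0,0,4],
    [0,0,0,0,0,-0.5,4],
    [0,0,0,0,0,-2,4],
    [0,0,0,0,0,-5,4],
    [0,0,0,0,0,-9,4],
    [0,0,0,0,0,-13,4],
    [0,0,0,0,0,-18,4],
    [0,0,0,0,0,-22,4],
    [0,0,0,0,0,-25,4],
    [0,0,0,0,0,-25,4]
  ]
}}

```text
time: 29.9
eef_pos: [0.6321, 0.0066, 0.2551]
ee_rot: [0.69, 0.724, 0.003, 0.002]
contact_force: [0.8, -0.6, -1.3]
opening: 0.0517
```

```bash
python3 - <<'E'
from h import *
plan([(.534,.2545,.25,93)]); checkheld(.027,"z16.png")
E
```

```text
t 29.9 pos [0.6321 0.0066 0.2551] yaw 92.73 tilt [ 0.0076  0.0011 -1.    ] open 0.0517 F [ 0.8 -0.6 -1.3]
(0.534, 0.2545, 0.25, 93) -> [0.008, -0.001, -0.005] [25.23, -8.62, 0.46]
plane [-0.0000e+00 -1.0000e-03 -1.0974e+01] 177 min [-24.  -24.9 -13.4] max [26.  28.3 -8.2]
```

View pics/z16.png

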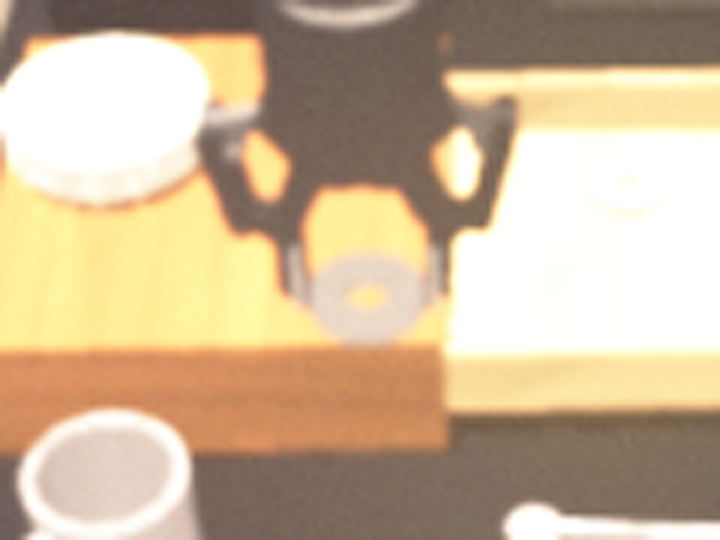

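Call:
{"fn": "play_rows", "kwargs": {
  "moves": [
    [0.008,0,0,3,-1,0,4],
    [0.008,0,0,7,-2.4,0,4],
    [0.008,0,0,11.5,-4,0,4],
    [0.008,0,0,16,-5.5,0,4],
    [0.008,0,0,20,-6.9,0.3,4],
    [0.008,0,0,23.5,-8,0.5,4],
    [0.008,0,0,25.2,-8.6,0.5,4],
    [0.008,0,0,25.2,-8.6,0.5,4],
    [0.008,0,0,25.2,-8.6,0.5,4],
    [0.008,0,0,25.2,-8.6,0.5,4]
  ]
}}

```text
time: 30.95
eef_pos: [0.5328, 0.2533, 0.2448]
ee_rot: [0.69, 0.723, -0.003, -0.003]
contact_force: [0.3, -0.5, -1.0]
opening: 0.0513
```

```bash
python3 - <<'E'
from h import *
plan([(.534,.2545,.205,93)]); checkheld(.027,"z17.png")
E
```

```text
t 30.95 pos [0.5328 0.2533 0.2448] yaw 92.68 tilt [-8.1e-03  1.0e-04 -1.0e+00] open 0.0513 F [ 0.3 -0.5 -1. ]
(0.534, 0.2545, 0.205, 93) -> [-0.008, -0.001, -0.006] [0.11, 0.16, 3.98]
plane [ 3.000e-03 -1.000e-02 -7.949e+00] 326 min [-27.9 -32.7 -10.8] max [26.1 34.3 -5. ]
```

Call:
{"fn": "play_rows", "kwargs": {
  "moves": [
    [-0.008,0,0,0.05,0.1,0,4],
    [-0.008,0,0,0.05,0.1,0,4],
    [-0.008,0,0,0.05,0.1,0,4],
    [-0.008,0,0,0.05,0.1,0.7,4],
    [-0.008,0,0,0.05,0.1,1.5,4],
    [-0.008,0,0,0.05,0.1,2.2,4],
    [-0.008,0,0,0.05,0.1,2.8,4],
    [-0.008,0,0,0.05,0.1,3.4,4],
    [-0.008,0,0,0.05,0.1,4,4],
    [-0.008,0,0,0.05,0.1,4,4]
  ]
}}

```text
time: 32.0
eef_pos: [0.5329, 0.2546, 0.2044]
ee_rot: [0.69, 0.724, -0.0, -0.0]
contact_force: [0.9, -0.3, -1.0]
opening: 0.0515
```

```bash
python3 - <<'E'
from h import *
plan([(.534,.2545,.177,93)]);print(state()["torque"])
E
```

```text
t 32.0 pos [0.5329 0.2546 0.2044] yaw 92.73 tilt [-6.e-04  5.e-04 -1.e+00] open 0.0515 F [ 0.9 -0.3 -1. ]
(0.534, 0.2545, 0.177, 93) -> [-0.001, -0.001, -0.005] [-0.02, 0.11, 2.74]
[-0.04072758 -0.00989471 -0.04186573]
```

Call:
{"fn": "play_rows", "kwargs": {
  "moves": [
    [0,0,0,0,0.08,0.4,4],
    [0,0,0,0,0.08,0.8,4],
    [0,0,0,0,0.08,1.2,4],
    [0,0,0,0,0.08,1.6,4],
    [0,0,0,0,0.08,2,4],
    [0,0,0,0,0.08,2.4,4],
    [0,0,0,0,0.08,2.65,4],
    [0,0,0,0,0.08,2.7,4],
    [0,0,0,0,0.08,2.7,4],
    [0,0,0,0,0.08,2.7,4]
  ]
}}

```text
time: 33.0
eef_pos: [0.5342, 0.2549, 0.1785]
ee_rot: [0.69, 0.724, 0.001, -0.0]
contact_force: [-0.2, 0.1, -1.7]
opening: 0.0512
```

Call:
{"fn": "play_rows", "kwargs": {
  "moves": [
    [0,0,0,0,0,0,4],
    [0,0,0,0,0,0,7.5],
    [0,0,0,0,0,0,7.5],
    [0,0,0,0,0,0,7.5],
    [0,0,0,0,0,0,7.5],
    [0,0,0,0,0,-1,7.5],
    [0,0,0,0,0,-3,7.5],
    [0,0,0,0,0,-6,7.5],
    [0,0,0,-3,0,-8,7.5],
    [0,0,0,-7,0,-8,7]
  ]
}}

```text
time: 34.0
eef_pos: [0.5383, 0.1856, 0.2616]
ee_rot: [0.689, 0.725, 0.003, 0.001]
contact_force: [0.5, -0.9, -0.1]
opening: 0.0702
```

```bash
python3 - <<'E'
from h import *
p=camera("side"); stack(p,.027,"z18.png"); t=camera("top")
for thr in (190,205):
    for c,r,e in ringfit_sat(t,(479,244),.032,thr): print(np.round(c,4),"diam",round(2000*r,1),round(1000*e,2))
plan([(.5062,-.3485,.12,93)])
E
```

```text
stack plane [-0.008  -0.0069  0.1853] 238 269
[ 0.5077 -0.3499] diam 14.8 0.87
[ 0.4855 -0.3424] diam 85.6 17.22
[ 0.5528 -0.3557] diam 53.6 11.07
[ 0.5617 -0.3448] diam 63.3 15.44
[ 0.4738 -0.3761] diam 14.7 3.26
[ 0.5071 -0.3491] diam 18.1 0.37
[ 0.5065 -0.3489] diam 47.0 0.34
t 34.1 pos [0.538  0.1816 0.26  ] yaw 92.57 tilt [ 2.7e-03  8.0e-04 -1.0e+00] open 0.0698 F [-0.3 -0.5  0.4]
(0.5062, -0.3485, 0.12, 93) -> [0.003, -0.001, -0.008] [-52.83, -5.6, 13.95]
```

View pics/z18.png

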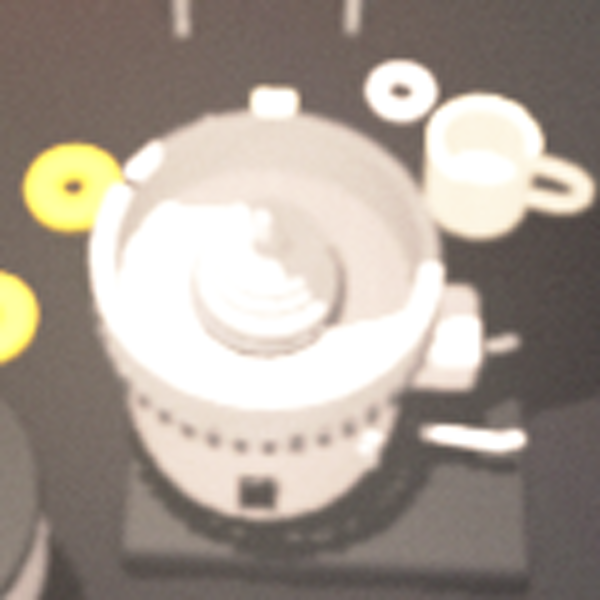

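Call:
{"fn": "play_rows", "kwargs": {
  "moves": [
    [0,0,0,-3,-0.3,0,6.2],
    [0,0,0,-8,-0.8,0,6.2],
    [0,0,0,-13,-1.4,0,6.2],
    [0,0,0,-18,-1.9,0,6.2],
    [0,0,0,-23,-2.4,0,6.2],
    [0,0,0,-28,-3,0,6.2],
    [0,0,0,-33,-3.5,0,6.2],
    [0,0,0,-38,-4,0,6.2],
    [0,0,0,-43,-4.6,0,6.2],
    [0,0,0,-48,-5.1,2,6.2]
  ]
}}

```text
time: 35.1
eef_pos: [0.5101, -0.2937, 0.2422]
ee_rot: [0.69, 0.724, 0.001, 0.002]
contact_force: [0.1, 0.5, -0.7]
opening: 0.062
```

```bash
python3 - <<'E'
from h import *
plan([(.5063,-.3486,.08,93)])
t=camera("top")
for thr in (190,205):
    for c,r,e in ringfit_sat(t,(479,244),.032,thr): print(np.round(c,4),"diam",round(2000*r,1),round(1000*e,2))
E
```

```text
t 35.1 pos [ 0.5101 -0.2937  0.2422] yaw 92.71 tilt [ 4.e-03 -8.e-04 -1.e+00] open 0.062 F [ 0.1  0.5 -0.7]
(0.5063, -0.3486, 0.08, 93) -> [0.004, 0.001, -0.005] [-5.45, -0.71, 16.23]
[ 0.5072 -0.3492] diam 16.0 0.44
[ 0.5432 -0.3579] diam 8.5 1.74
[ 0.5171 -0.3738] diam 79.7 13.48
[ 0.5069 -0.3488] diam 18.9 0.28
[ 0.5196 -0.3748] diam 77.6 13.36
```

Call:
{"fn": "play_rows", "kwargs": {
  "moves": [
    [0,0,0,-3,-0.4,1,6.2],
    [0,0,0,-5.2,-0.6,4,6.2],
    [0,0,0,-5.4,-0.6,8,6.2],
    [0,0,0,-5.4,-0.6,12,6.2],
    [0,0,0,-5.4,-0.6,15,6.2],
    [0,0,0,-5.4,-0.6,16.5,6.2],
    [0,0,0,-5.4,-0.6,16.5,6.2],
    [0,0,0,-5.4,-0.6,16.5,6.2],
    [0,0,0,-5.4,-0.6,16.5,6.2],
    [0,0,0,-5.4,-0.6,16.5,6.2]
  ]
}}

```text
time: 36.15
eef_pos: [0.507, -0.3456, 0.0762]
ee_rot: [0.69, 0.724, 0.001, 0.001]
contact_force: [-1.0, 0.4, -0.7]
opening: 0.0618
```

```bash
python3 - <<'E'
from h import *
plan([(.5063,-.3486,.0225,93)])
E
```

```text
t 36.15 pos [ 0.507  -0.3456  0.0762] yaw 92.73 tilt [ 0.0021 -0.     -1.    ] open 0.0618 F [-1.   0.4 -0.7]
(0.5063, -0.3486, 0.0225, 93) -> [0.002, 0.0, -0.005] [-0.29, -0.1, 5.37]
```

Call:
{"fn": "play_rows", "kwargs": {
  "moves": [
    [0,0,0,-0.3,-0.05,1,6.2],
    [0,0,0,-0.3,-0.05,2.5,6.2],
    [0,0,0,-0.3,-0.05,4,6.2],
    [0,0,0,-0.3,-0.05,5,6.2],
    [0,0,0,-0.3,-0.05,5.35,6.2],
    [0,0,0,-0.3,-0.05,5.35,6.2],
    [0,0,0,-0.3,-0.05,5.35,3.5],
    [0,0,0,-0.3,-0.05,5.35,3.5],
    [0,0,0,-0.3,-0.05,5.35,3.5],
    [0,0,0,-0.3,-0.05,5.35,3.5]
  ]
}}

```text
time: 37.15
eef_pos: [0.5066, -0.3485, 0.0224]
ee_rot: [0.69, 0.724, 0.001, 0.001]
contact_force: [-0.0, 1.9, 6.7]
opening: 0.0441
```

Call:
{"fn": "play_rows", "kwargs": {
  "moves": [
    [0,0,0,0,0,0,3.5],
    [0,0,0,0,0,-0.5,3.5],
    [0,0,0,0,0,-2,3.5],
    [0,0,0,0,0,-5,3.5],
    [0,0,0,0,0,-9,3.5],
    [0,0,0,0,0,-13,3.5],
    [0,0,0,0,0,-18,3.5],
    [0,0,0,0,0,-22,3.5],
    [0,0,0,0,0,-23.5,3.5],
    [0,0,0,0,0,-23.5,3.5]
  ]
}}

```text
time: 38.15
eef_pos: [0.5066, -0.349, 0.2592]
ee_rot: [0.69, 0.724, 0.001, 0.002]
contact_force: [0.4, -0.8, -0.9]
opening: 0.0445
```

```bash
python3 - <<'E'
from h import *
plan([(.534,.2545,.255,93)]); checkheld(.0235,"z19.png")
E
```

```text
t 38.15 pos [ 0.5066 -0.349   0.2592] yaw 92.73 tilt [ 0.0041 -0.0015 -1.    ] open 0.0445 F [ 0.4 -0.8 -0.9]
(0.534, 0.2545, 0.255, 93) -> [0.004, 0.002, -0.005] [60.16, 5.6, 0.34]
plane [ 1.400e-02 -6.000e-03 -9.864e+00] 85 min [-21.1 -29.  -12.7] max [24.8 26.7 -6.7]
```

View pics/z19.png

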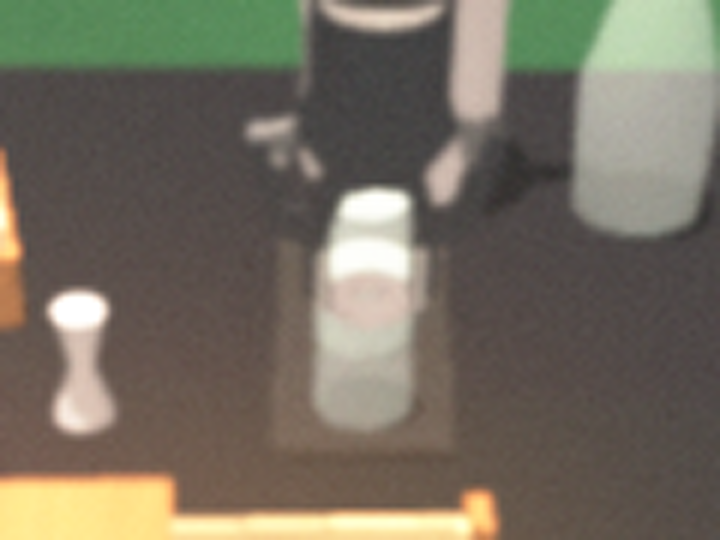

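Call:
{"fn": "play_rows", "kwargs": {
  "moves": [
    [0,0,0,3,0.3,0,3.5],
    [0,0,0,8,0.7,0,3.5],
    [0,0,0,13,1.2,0,3.5],
    [0,0,0,18,1.7,0,3.5],
    [0,0,0,23,2.1,0,3.5],
    [0,0,0,28,2.6,0,3.5],
    [0,0,0,33,3.1,0,3.5],
    [0,0,0,38,3.5,0,3.5],
    [0,0,0,43,4,0,3.5],
    [0,0,0,48,4.5,0,3.5]
  ]
}}

```text
time: 39.2
eef_pos: [0.5267, 0.133, 0.2552]
ee_rot: [0.69, 0.724, -0.0, -0.001]
contact_force: [1.8, -0.7, -0.7]
opening: 0.0442
```

```bash
python3 - <<'E'
from h import *
plan([(.534,.2545,.245,93)])
E
```

```text
t 39.2 pos [0.5267 0.133  0.2552] yaw 92.73 tilt [-1.7e-03  4.0e-04 -1.0e+00] open 0.0442 F [ 1.8 -0.7 -0.7]
(0.534, 0.2545, 0.245, 93) -> [-0.002, -0.0, -0.005] [12.1, 1.31, 1.03]
```

Call:
{"fn": "play_rows", "kwargs": {
  "moves": [
    [0,0,0,4,0.4,0,3.5],
    [0,0,0,8,0.8,0,3.5],
    [0,0,0,11,1.1,0.5,3.5],
    [0,0,0,12,1.2,1,3.5],
    [0,0,0,12,1.2,1,3.5],
    [0,0,0,12,1.2,1,3.5],
    [0,0,0,12,1.2,1,3.5],
    [0,0,0,12,1.2,1,3.5],
    [0,0,0,12,1.2,1,3.5],
    [0,0,0,12,1.2,1,3.5]
  ]
}}

```text
time: 40.2
eef_pos: [0.5343, 0.2512, 0.2473]
ee_rot: [0.69, 0.724, 0.001, -0.0]
contact_force: [-0.1, -0.5, -0.3]
opening: 0.0441
```

```bash
python3 - <<'E'
from h import *
plan([(.534,.2545,.205,93),(.534,.2545,.1865,93)]);checkheld(.0235,"z20.png")
E
```

```text
t 40.2 pos [0.5343 0.2512 0.2473] yaw 92.7 tilt [ 9.0e-04  1.2e-03 -1.0e+00] open 0.0441 F [-0.1 -0.5 -0.3]
(0.534, 0.2545, 0.205, 93) -> [0.001, -0.001, -0.005] [0.32, -0.01, 4.23]
(0.534, 0.2545, 0.1865, 93) -> [0.001, -0.001, -0.005] [0.32, -0.02, 6.08]
plane [ 1.000e-03  1.000e-02 -8.917e+00] 241 min [-23.1 -29.4 -11.9] max [22.4 28.7 -6. ]
```

View pics/z20.png

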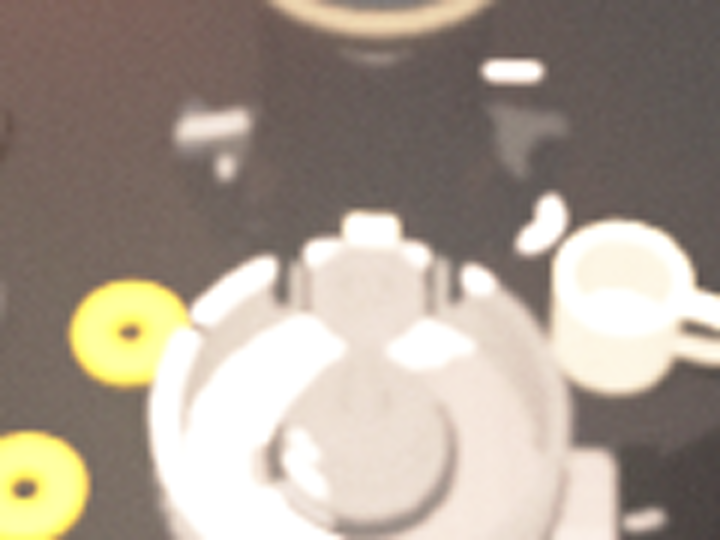

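Call:
{"fn": "play_rows", "kwargs": {
  "moves": [
    [0,0,0,0.3,0,0,3.5],
    [0,0,0,0.3,0,0,3.5],
    [0,0,0,0.3,0,0.7,3.5],
    [0,0,0,0.3,0,1.5,3.5],
    [0,0,0,0.3,0,2.2,3.5],
    [0,0,0,0.3,0,2.8,3.5],
    [0,0,0,0.3,0,3.4,3.5],
    [0,0,0,0.3,0,4,3.5],
    [0,0,0,0.3,0,4.4,3.5],
    [0,0,0,0.3,0,4.4,3.5]
  ]
}}

```text
time: 41.25
eef_pos: [0.5338, 0.2545, 0.2024]
ee_rot: [0.69, 0.724, 0.0, -0.0]
contact_force: [-0.2, 0.4, -0.5]
opening: 0.0442
```

```bash
python3 - <<'E'
from h import *
plan([(.534,.2545,.1865,93)]);print(state()["torque"])
E
```

```text
t 41.25 pos [0.5338 0.2545 0.2024] yaw 92.73 tilt [-2.e-04  7.e-04 -1.e+00] open 0.0442 F [-0.2  0.4 -0.5]
(0.534, 0.2545, 0.1865, 93) -> [-0.0, -0.001, -0.005] [-0.01, 0.02, 1.59]
[-0.01834214  0.00996632 -0.00376877]
```

Call:
{"fn": "play_rows", "kwargs": {
  "moves": [
    [0,0,0,0,0,0.4,3.5],
    [0,0,0,0,0,0.8,3.5],
    [0,0,0,0,0,1.1,3.5],
    [0,0,0,0,0,1.4,3.5],
    [0,0,0,0,0,1.55,3.5],
    [0,0,0,0,0,1.55,3.5],
    [0,0,0,0,0,1.55,3.5],
    [0,0,0,0,0,1.55,6.5],
    [0,0,0,0,0,1.55,6.5],
    [0,0,0,0,0,1.55,6.5]
  ]
}}

```text
time: 42.25
eef_pos: [0.5341, 0.2547, 0.1877]
ee_rot: [0.69, 0.724, 0.001, -0.0]
contact_force: [-0.1, 0.9, -0.3]
opening: 0.0652
```

Call:
{"fn": "play_rows", "kwargs": {
  "moves": [
    [0,0,0,0,0,0,6.5],
    [0,0,0,0,0,0,6.5],
    [0,0,0,0,0,-1,6.5],
    [0,0,0,0,0,-3,6.5],
    [0,0,0,0,0,-5,6.5],
    [0,0,0,0,0,-7,6.5],
    [0,0,0,-3,0,-7,6],
    [0,0,0,-7,0,-7,6],
    [0,0,0,-11,0,-7,5.5],
    [0,0,0,-14,0,-7,5.5]
  ]
}}

```text
time: 43.25
eef_pos: [0.5406, 0.1128, 0.2583]
ee_rot: [0.69, 0.724, 0.001, 0.0]
contact_force: [-0.5, -0.2, 0.2]
opening: 0.0547
```

```bash
python3 - <<'E'
from h import *
p=camera("side"); stack(p,.0235,"z21.png"); t=camera("top"); save(t,"t21.png")
for c,r,e in ringfit(t,(340,273),.008): print(np.round(c,4),"diam",round(2000*r,1),round(1000*e,2))
plan([(.4519,.0221,.10,93)])
E
```

```text
stack plane [-0.0018 -0.0303  0.1951] 176 220
[0.4522 0.0228] diam 136.7 7.27
t 43.35 pos [0.5409 0.1116 0.2585] yaw 92.54 tilt [ 1.5e-03  6.0e-04 -1.0e+00] open 0.0551 F [ 0.1  0.2 -0.5]
(0.4519, 0.0221, 0.1, 93) -> [0.002, -0.001, -0.008] [-8.56, -9.31, 15.83]
```

View pics/z21.png

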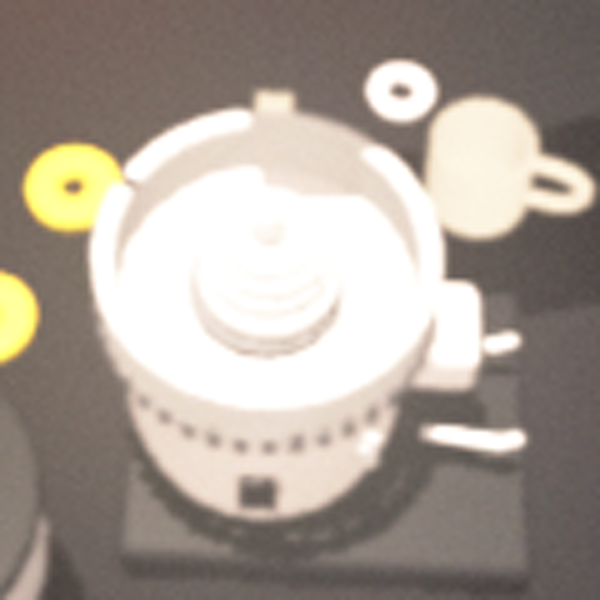

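View pics/t21.png

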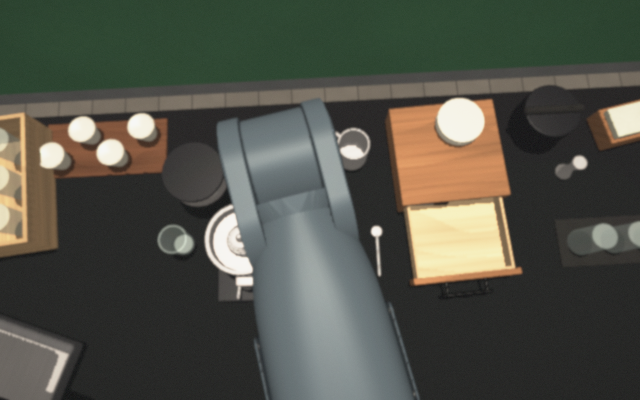

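Call:
{"fn": "play_rows", "kwargs": {
  "moves": [
    [0,0,0,-2,-2,0,5.5],
    [0,0,0,-5,-5,0,5.5],
    [0,0,0,-8,-8,2,5.5],
    [0,0,0,-8.5,-9.2,6,5.5],
    [0,0,0,-8.5,-9.2,11,5.5],
    [0,0,0,-8.5,-9.2,16,5.5],
    [0,0,0,-8.5,-9.2,20,5.5],
    [0,0,0,-8.5,-9.2,22,5.5],
    [0,0,0,-8.5,-9.2,22,5.5],
    [0,0,0,-8.5,-9.2,22,5.5]
  ]
}}

```text
time: 44.35
eef_pos: [0.4535, 0.026, 0.0383]
ee_rot: [0.69, 0.724, 0.001, -0.0]
contact_force: [0.1, -0.9, 0.1]
opening: 0.0553
```

```bash
python3 - <<'E'
from h import *
plan([(.4519,.0221,.0015,93)])
p=camera("side"); im=cv2.cvtColor(p["img"],cv2.COLOR_RGB2BGR)
cv2.imwrite("pics/z22.png",cv2.resize(im[180:280,310:430],None,fx=6,fy=6,interpolation=cv2.INTER_CUBIC))
print(proj(p,[(.4519,.0221,.004)]))
E
```

```text
t 44.35 pos [0.4535 0.026  0.0383] yaw 92.75 tilt [ 0.001   0.0012 -1.    ] open 0.0553 F [ 0.1 -0.9  0.1]
(0.4519, 0.0221, 0.0015, 93) -> [0.001, -0.001, -0.004] [-0.39, -0.18, 3.68]
[[359.73740108 227.99431331]]
```

View pics/z22.png

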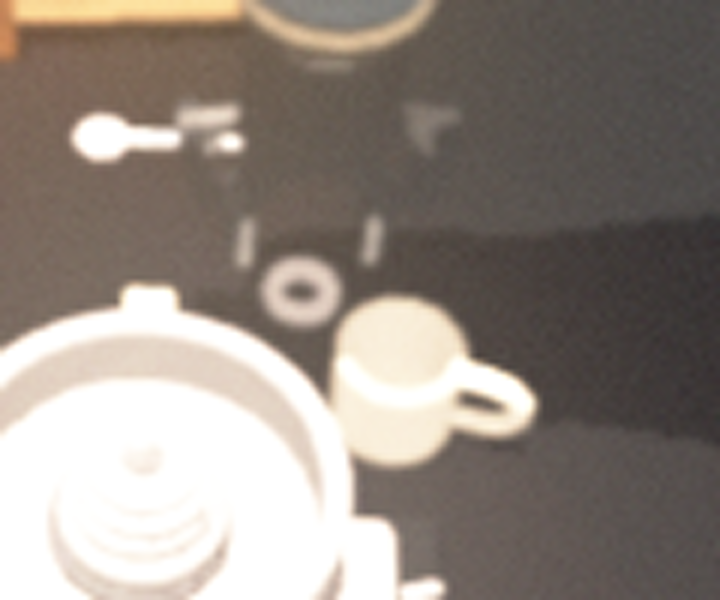

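Call:
{"fn": "play_rows", "kwargs": {
  "moves": [
    [0,0,0,-0.4,-0.15,0,5.5],
    [0,0,0,-0.4,-0.15,1,5.5],
    [0,0,0,-0.4,-0.15,2,5.5],
    [0,0,0,-0.4,-0.15,3,5.5],
    [0,0,0,-0.4,-0.15,3.5,5.5],
    [0,0,0,-0.4,-0.15,3.6,5.5],
    [0,0,0,-0.4,-0.15,3.6,5.5],
    [0,0,0,-0.4,-0.15,3.6,2.8],
    [0,0,0,-0.4,-0.15,3.6,2.8],
    [0,0,0,-0.4,-0.15,3.6,2.8]
  ]
}}

```text
time: 45.4
eef_pos: [0.4519, 0.0217, 0.0019]
ee_rot: [0.69, 0.724, 0.001, 0.0]
contact_force: [-3.4, -0.1, 10.2]
opening: 0.0374
```

Call:
{"fn": "play_rows", "kwargs": {
  "moves": [
    [0,0,0,0,0,0,2.8],
    [0,0,0,0,0,0,2.8],
    [0,0,0,0,0,-0.5,2.8],
    [0,0,0,0,0,-2,2.8],
    [0,0,0,0,0,-5,2.8],
    [0,0,0,0,0,-9,2.8],
    [0,0,0,0,0,-13,2.8],
    [0,0,0,0,0,-18,2.8],
    [0,0,0,0,0,-23,2.8],
    [0,0,0,0,0,-25.5,2.8]
  ]
}}

```text
time: 46.4
eef_pos: [0.4523, 0.0214, 0.2608]
ee_rot: [0.69, 0.724, 0.002, 0.002]
contact_force: [1.1, 0.4, -0.7]
opening: 0.0371
```

```bash
python3 - <<'E'
from h import *
plan([(.534,.2545,.255,93)]);checkheld(.020,"z23.png")
E
```

```text
t 46.4 pos [0.4523 0.0214 0.2608] yaw 92.73 tilt [ 0.0055  0.0013 -1.    ] open 0.0371 F [ 1.1  0.4 -0.7]
(0.534, 0.2545, 0.255, 93) -> [0.006, -0.001, -0.005] [22.89, 9.27, 0.66]
plane [-0.283 -0.041 -6.011] 51 min [-19.  -24.9 -12. ] max [11.2 24.5 -0.1]
```

View pics/z23.png

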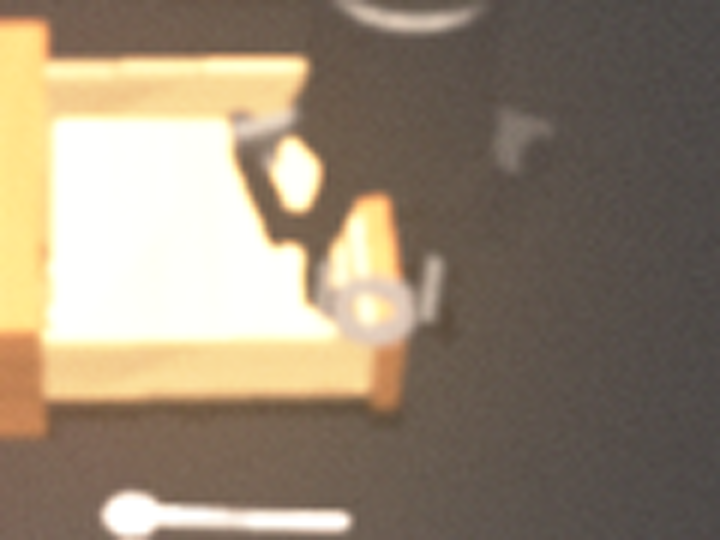

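Call:
{"fn": "play_rows", "kwargs": {
  "moves": [
    [0,0,0,2,0.8,0,2.8],
    [0,0,0,6,2.4,0,2.8],
    [0,0,0,10,4,0,2.8],
    [0,0,0,14,5.7,0,2.8],
    [0,0,0,18,7.3,0,2.8],
    [0,0,0,21.5,8.7,0,2.8],
    [0,0,0,22.9,9.25,0.3,2.8],
    [0,0,0,22.9,9.25,0.6,2.8],
    [0,0,0,22.9,9.25,0.6,2.8],
    [0,0,0,22.9,9.25,0.6,2.8]
  ]
}}

```text
time: 47.45
eef_pos: [0.5327, 0.2535, 0.2508]
ee_rot: [0.69, 0.723, 0.001, -0.0]
contact_force: [0.9, -1.1, -0.0]
opening: 0.0368
```

```bash
python3 - <<'E'
from h import *
plan([(.534,.2545,.215,93)]); checkheld(.020,"z24.png")
E
```

```text
t 47.45 pos [0.5327 0.2535 0.2508] yaw 92.68 tilt [ 6.e-04  9.e-04 -1.e+00] open 0.0368 F [ 0.9 -1.1 -0. ]
(0.534, 0.2545, 0.215, 93) -> [0.001, -0.001, -0.006] [0.1, 0.13, 3.58]
plane [-0.01   0.006 -4.863] 168 min [-20.3 -25.7  -8. ] max [18.9 23.3 -2. ]
```

View pics/z24.png

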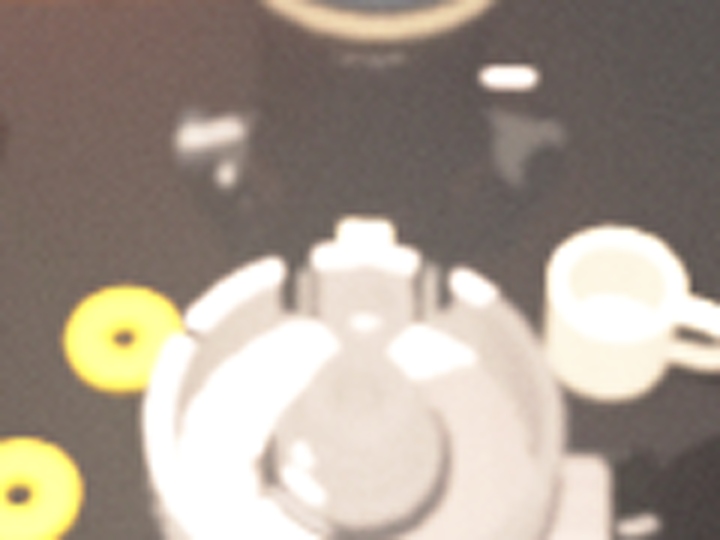

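Call:
{"fn": "play_rows", "kwargs": {
  "moves": [
    [0,0,0,0.05,0.1,0,2.8],
    [0,0,0,0.05,0.1,0,2.8],
    [0,0,0,0.05,0.1,0,2.8],
    [0,0,0,0.05,0.1,1,2.8],
    [0,0,0,0.05,0.1,2,2.8],
    [0,0,0,0.05,0.1,2.5,2.8],
    [0,0,0,0.05,0.1,3,2.8],
    [0,0,0,0.05,0.1,3.5,2.8],
    [0,0,0,0.05,0.1,4,2.8],
    [0,0,0,0.05,0.1,4,2.8]
  ]
}}

```text
time: 48.5
eef_pos: [0.5337, 0.255, 0.2098]
ee_rot: [0.69, 0.724, 0.0, -0.0]
contact_force: [-0.3, -0.5, -0.4]
opening: 0.0365
```

```bash
python3 - <<'E'
from h import *
plan([(.534,.2545,.198,93)]);print(state()["torque"])
E
```

```text
t 48.5 pos [0.5337 0.255  0.2098] yaw 92.73 tilt [-3.e-04  7.e-04 -1.e+00] open 0.0365 F [-0.3 -0.5 -0.4]
(0.534, 0.2545, 0.198, 93) -> [-0.0, -0.001, -0.005] [-0.06, 0.03, 1.18]
[-0.02812234 -0.02664472 -0.01926701]
```

Call:
{"fn": "play_rows", "kwargs": {
  "moves": [
    [0,0,0,0,0,0.4,2.8],
    [0,0,0,0,0,0.8,2.8],
    [0,0,0,0,0,1.1,2.8],
    [0,0,0,0,0,1.15,2.8],
    [0,0,0,0,0,1.15,2.8],
    [0,0,0,0,0,1.15,2.8],
    [0,0,0,0,0,1.15,5.8],
    [0,0,0,0,0,1.15,5.8],
    [0,0,0,0,0,1.15,5.8],
    [0,0,0,0,0,1.15,5.8]
  ]
}}

```text
time: 49.5
eef_pos: [0.534, 0.2552, 0.1991]
ee_rot: [0.69, 0.724, 0.001, -0.0]
contact_force: [0.8, -0.4, -0.5]
opening: 0.058
```

Call:
{"fn": "play_rows", "kwargs": {
  "moves": [
    [0,0,0,0,0,0,5.8],
    [0,0,0,0,0,-1,5.8],
    [0,0,0,0,0,-3,5.8],
    [0,0,0,0,0,-6,5.8],
    [0,0,0,-3,0,-6,4],
    [0,0,0,-8,0,-6,4],
    [0,0,0,-13,-2,-6,4],
    [0,0,0,-18,-4,-6,4],
    [0,0,0,-23,-6,-6,4],
    [0,0,0,-27,-8,-6,4]
  ]
}}

```text
time: 50.5
eef_pos: [0.4686, -0.0143, 0.2595]
ee_rot: [0.69, 0.724, 0.001, 0.0]
contact_force: [0.1, 0.1, -0.7]
opening: 0.0403
```

```bash
python3 - <<'E'
from h import *
plan([])
p=camera("side"); stack(p,.020,"z25.png"); t=camera("top")
im=cv2.cvtColor(t["img"],cv2.COLOR_RGB2BGR)
cv2.imwrite("pics/t25.png",cv2.resize(im[190:290,190:310],None,fx=6,fy=6,interpolation=cv2.INTER_CUBIC))
for n,q in (("s",p),("t",t)):
  for k in ["collar_mark","pointer_tip"]: print(n,k,[(round(o["p"],2),np.round(o["at"],4).tolist()) for o in mark_of(q,k)][:2])
E
```

```text
t 50.5 pos [ 0.4686 -0.0143  0.2595] yaw 92.74 tilt [ 1.5e-03  9.0e-04 -1.0e+00] open 0.0403 F [ 0.1  0.1 -0.7]
stack plane [-0.0028 -0.053   0.2027] 113 153
s collar_mark [(0.58, [0.6052, 0.2196, 0.1798])]
s pointer_tip []
t collar_mark [(0.78, [0.6057, 0.2188, 0.1805]), (0.59, [0.5344, 0.2533, 0.1455])]
t pointer_tip [(0.66, [0.5317, 0.1624, 0.1529]), (0.38, [0.7783, -0.0313, -0.0052])]
```

View pics/z25.png

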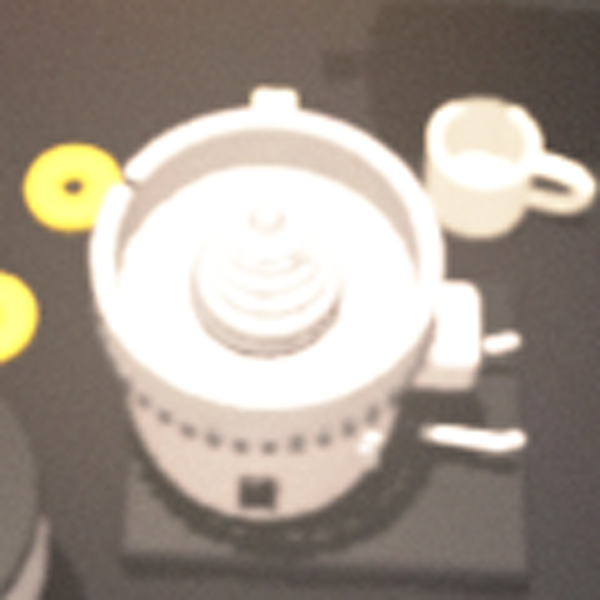

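View pics/t25.png

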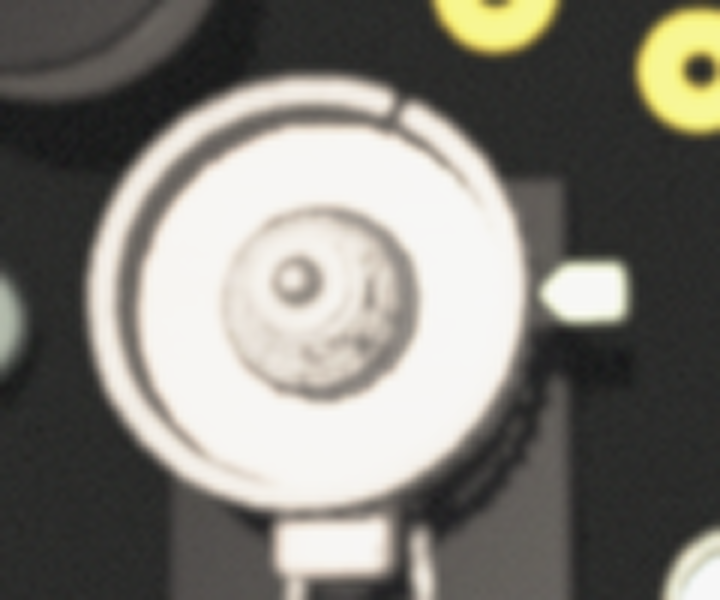

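```bash
cat >> h.py <<'E'
def angles(mark,tip,base,cam="top"):
    t=camera(cam)
    g=cv2.cvtColor(t["img"],cv2.COLOR_RGB2GRAY)
    return t
E
python3 - <<'E'
from h import *
t=camera("top")
f=lambda c:np.array(c)/6+190-.4167
X=cloud(t)
m=(np.abs(X[...,2]-.18)<.006)&(np.abs(X[...,0]-.534)<.11)&(np.abs(X[...,1]-.2545)<.11)
v,u=np.nonzero(m); P=pts(t,np.c_[u,v],.18)[:,:2]
for _ in range(5):
    c,r=circ(P); k=abs(np.linalg.norm(P-c,axis=1)-.079)<.0055; P=P[k]
print("axis",c,r,len(P))
M=pts(t,f((397,107)),.18)[0]; T=pts(t,f((541,293)),.147)[0]; B=pts(t,f((625,292)),.147)[0]
S=pts(t,f((297,279)),.21)[0]
print(M,T,B,"shafttip",S)
an=lambda p,c:np.degrees(np.arctan2(p[1]-c[1],p[0]-c[0]))
for cc in (c,np.array([.534,.2545])):
    print("mark",an(M,cc),np.hypot(*(M[:2]-cc)),"tip",an(T,cc),np.hypot(*(T[:2]-cc)),"base",an(B,cc), "dir",an(B,T))
E
```

```text
axis [0.53392946 0.25415613] 0.07892043433872288 786
[0.60486996 0.21727924 0.18      ] [0.53310575 0.16654861 0.147     ] [0.53162788 0.13310998 0.147     ] shafttip [0.5344132  0.25227252 0.21      ]
mark -27.466697045829044 0.07995286626826567 tip -90.53869028874801 0.08761139467948258 base -91.08929237233606 dir -92.5306284737542
mark -27.70836684822727 0.0800495877387277 tip -90.58253624039679 0.08795593462068138 base -91.11949210417791 dir -92.5306284737542
```

```bash
python3 - <<'E'
from h import *
A=np.array([.534,.2547]); f=np.radians(213); q=A+.079*np.array([np.cos(f),np.sin(f)])
plan([(*q.round(4),.25,123),(*q.round(4),.157,123)])
E
```

```text
t 50.85 pos [ 0.4698 -0.0118  0.2589] yaw 92.8 tilt [ 8.0e-04  1.2e-03 -1.0e+00] open 0.0402 F [0.  1.  0.1]
(np.float64(0.4677), np.float64(0.2117), 0.25, 123) -> [0.001, -0.001, -0.527] [22.33, 0.88, 0.92]
(np.float64(0.4677), np.float64(0.2117), 0.157, 123) -> [0.001, -0.001, -0.527] [22.32, 0.87, 10.22]
```

Call:
{"fn": "play_rows", "kwargs": {
  "moves": [
    [0,0,-0.1,3,0.1,0,3],
    [0,0,-0.2,7,0.3,0,3],
    [0,0,-0.3,11,0.5,0,3],
    [0,0,-0.4,15,0.6,0,3],
    [0,0,-0.5,19,0.8,0,3],
    [0,0,-0.527,22.3,0.9,1,3],
    [0,0,-0.527,22.3,0.9,2,3],
    [0,0,-0.527,22.3,0.9,3,3],
    [0,0,-0.527,22.3,0.9,4,3],
    [0,0,-0.527,22.3,0.9,4,3]
  ]
}}

```text
time: 51.85
eef_pos: [0.4672, 0.2097, 0.2176]
ee_rot: [0.478, 0.878, -0.0, -0.001]
contact_force: [0.2, -0.7, 0.0]
opening: 0.0297
```

```bash
python3 - <<'E'
from h import *
plan([(.4677,.2117,.157,123)])
p=camera("side"); im=cv2.cvtColor(p["img"],cv2.COLOR_RGB2BGR)
cv2.imwrite("pics/z26.png",cv2.resize(im[190:310,280:420],None,fx=5,fy=5,interpolation=cv2.INTER_CUBIC))
E
```

```text
t 51.85 pos [0.4672 0.2097 0.2176] yaw 122.87 tilt [-1.2e-03  1.0e-04 -1.0e+00] open 0.0297 F [ 0.2 -0.7  0. ]
(0.4677, 0.2117, 0.157, 123) -> [-0.001, -0.001, -0.002] [0.13, 0.16, 6.06]
```

View pics/z26.png

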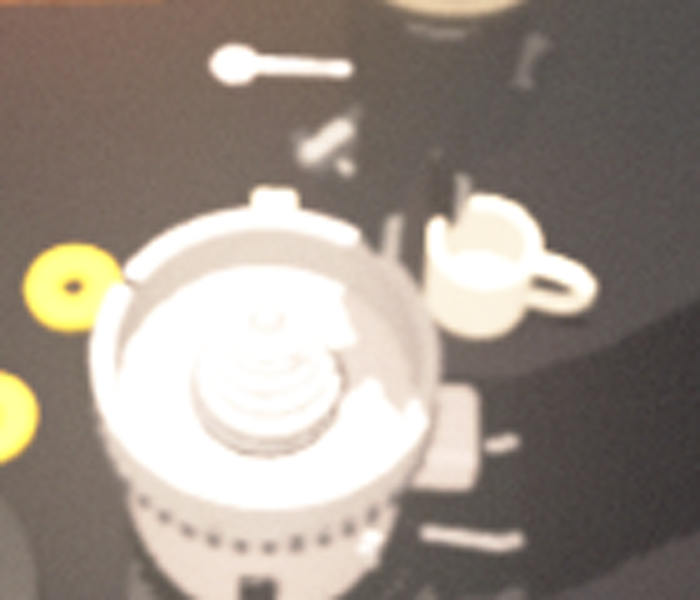

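Call:
{"fn": "play_rows", "kwargs": {
  "moves": [
    [0,0,0,0.1,0.15,0,3],
    [0,0,0,0.1,0.15,1,3],
    [0,0,0,0.1,0.15,2,3],
    [0,0,0,0.1,0.15,3,3],
    [0,0,0,0.1,0.15,4,3],
    [0,0,0,0.1,0.15,5,3],
    [0,0,0,0.1,0.15,5.8,3],
    [0,0,0,0.1,0.15,6,3],
    [0,0,0,0.1,0.15,6,0.2],
    [0,0,0,0.1,0.15,6,0.2]
  ],
  "squeeze": 25
}}

```text
time: 52.9
eef_pos: [0.4685, 0.2122, 0.1592]
ee_rot: [0.478, 0.878, 0.001, 0.0]
contact_force: [1.2, -1.6, -5.0]
opening: 0.0085
```

Call:
{"fn": "play_rows", "kwargs": {
  "moves": [
    [0,0,0,0,0,0,0.2],
    [0,0,0,0,0,0,0.2],
    [0,0,0,0,0,0,0.2],
    [0,0,0,0,0,0,0.2],
    [0,0,0,0,0,0,0.2],
    [0,0,0,0,0,0,0.2],
    [0,0,0,0,0,0,0.2],
    [0,0,0,0,0,0,0.2],
    [0,0,0,0,0,0,0.2],
    [0,0,0,0,0,0,0.2]
  ]
}}

```text
time: 53.9
eef_pos: [0.4686, 0.2122, 0.1591]
ee_rot: [0.478, 0.878, 0.001, 0.0]
contact_force: [1.6, -5.7, 2.9]
opening: 0.0081
```

```bash
cat > arc.py <<'E'
from h import *
import sys
tot=float(sys.argv[1]); n=int(sys.argv[2])
A=np.array([.534,.2547]); s=state(); p0=np.array(s["eef_pos"]); yaw0=yawof(s)
print("t",s["time"],p0,yaw0,"open",s["opening"],"F",np.round(s["contact_force"],1),"r",np.hypot(*(p0[:2]-A)),"phi",np.degrees(np.arctan2(p0[1]-A[1],p0[0]-A[0])))
yr=np.radians(yaw0); ex=np.array([np.cos(yr),np.sin(yr)]); ey=np.array([np.sin(yr),-np.cos(yr)])
for i in range(1,n+1):
    a=np.radians(tot*i/n); c,sn=np.cos(a),np.sin(a); q=A+np.array([[c,-sn],[sn,c]])@(p0[:2]-A); d=(q-p0[:2])*100
    print([0,0,round(-a,3),round(float(d@ex),2),round(float(d@ey),2),0])
E
python3 arc.py -32 9
```

```text
t 53.9 [0.46857972 0.21215485 0.15911643] 122.9162431119974 open 0.00811598443883389 F [ 1.6 -5.7  2.9] r 0.07803782938016242 phi -146.96260785275555
[0, 0, np.float64(0.062), 0.48, 0.01, 0]
[0, 0, np.float64(0.124), 0.97, 0.06, 0]
[0, 0, np.float64(0.186), 1.44, 0.13, 0]
[0, 0, np.float64(0.248), 1.92, 0.24, 0]
[0, 0, np.float64(0.31), 2.38, 0.37, 0]
[0, 0, np.float64(0.372), 2.84, 0.53, 0]
[0, 0, np.float64(0.434), 3.29, 0.72, 0]
[0, 0, np.float64(0.496), 3.72, 0.93, 0]
[0, 0, np.float64(0.559), 4.14, 1.18, 0]
```

Call:
{"fn": "play_rows", "kwargs": {
  "moves": [
    [0,0,0.062,0.48,0.01,0,0.2],
    [0,0,0.124,0.97,0.06,0,0.2],
    [0,0,0.186,1.44,0.13,0,0.2],
    [0,0,0.248,1.92,0.24,0,0.2],
    [0,0,0.31,2.38,0.37,0,0.2],
    [0,0,0.372,2.84,0.53,0,0.2],
    [0,0,0.434,3.29,0.72,0,0.2],
    [0,0,0.496,3.72,0.93,0,0.2],
    [0,0,0.559,4.14,1.18,0,0.2],
    [0,0,0.559,4.14,1.18,0,0.2]
  ]
}}

```text
time: 54.9
eef_pos: [0.4563, 0.254, 0.1592]
ee_rot: [0.702, 0.712, 0.001, -0.0]
contact_force: [4.5, -2.4, -0.3]
opening: 0.0084
```

```bash
python3 arc.py -31.2 9; python3 - <<'E'
from h import *
p=camera("side"); im=cv2.cvtColor(p["img"],cv2.COLOR_RGB2BGR)
cv2.imwrite("pics/z27.png",cv2.resize(im[190:310,280:420],None,fx=5,fy=5,interpolation=cv2.INTER_CUBIC))
E
```

```text
t 54.9 [0.45632304 0.25403243 0.15916305] 90.84116368449016 open 0.008408775973893876 F [ 4.5 -2.4 -0.3] r 0.0776798268312081 phi -179.50760232092594
[0, 0, np.float64(0.061), 0.47, 0.02, 0]
[0, 0, np.float64(0.121), 0.94, 0.06, 0]
[0, 0, np.float64(0.182), 1.4, 0.14, 0]
[0, 0, np.float64(0.242), 1.86, 0.24, 0]
[0, 0, np.float64(0.303), 2.31, 0.37, 0]
[0, 0, np.float64(0.363), 2.76, 0.52, 0]
[0, 0, np.float64(0.424), 3.19, 0.71, 0]
[0, 0, np.float64(0.484), 3.61, 0.91, 0]
[0, 0, np.float64(0.545), 4.02, 1.15, 0]
```

View pics/z27.png

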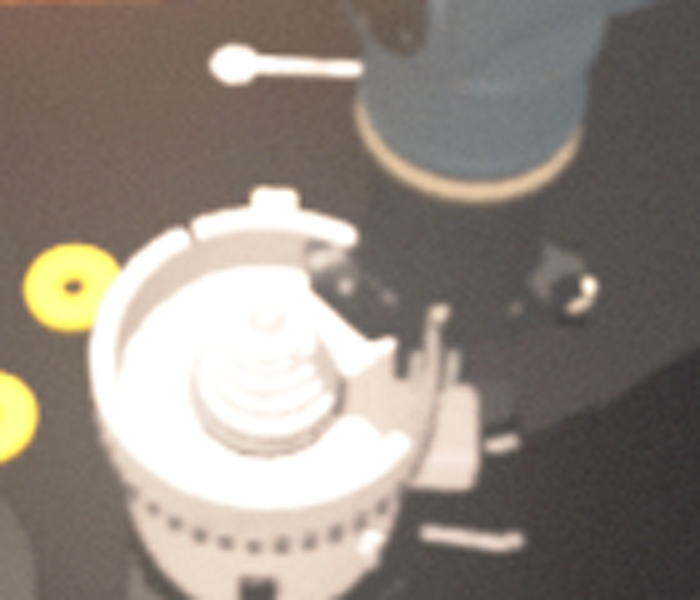

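Call:
{"fn": "play_rows", "kwargs": {
  "moves": [
    [0,0,0.061,0.47,0.02,0,0.2],
    [0,0,0.121,0.94,0.06,0,0.2],
    [0,0,0.182,1.4,0.14,0,0.2],
    [0,0,0.242,1.86,0.24,0,0.2],
    [0,0,0.303,2.31,0.37,0,0.2],
    [0,0,0.363,2.76,0.52,0,0.2],
    [0,0,0.424,3.19,0.71,0,0.2],
    [0,0,0.484,3.61,0.91,0,0.2],
    [0,0,0.54,4,1.13,0,0.2],
    [0,0,0.54,4,1.13,0,0.2]
  ]
}}

```text
time: 55.95
eef_pos: [0.4669, 0.2939, 0.1592]
ee_rot: [0.866, 0.5, 0.001, -0.0]
contact_force: [3.3, -1.8, 0.6]
opening: 0.0081
```

```bash
python3 arc.py -3 1; python3 - <<'E'
from h import *
p=camera("side"); im=cv2.cvtColor(p["img"],cv2.COLOR_RGB2BGR)
cv2.imwrite("pics/z28.png",cv2.resize(im[220:260,300:380],None,fx=10,fy=10,interpolation=cv2.INTER_CUBIC))
t=camera("top"); im=cv2.cvtColor(t["img"],cv2.COLOR_RGB2BGR)
cv2.imwrite("pics/t28.png",cv2.resize(im[190:290,210:310],None,fx=6,fy=6,interpolation=cv2.INTER_CUBIC))
E
```

```text
t 55.95 [0.46688773 0.29386863 0.15915597] 60.00297653916035 open 0.008139987420477885 F [ 3.3 -1.8  0.6] r 0.07770610630197315 phi 149.73094798741957
[0, 0, np.float64(0.052), 0.41, 0.01, 0]
```

View pics/z28.png

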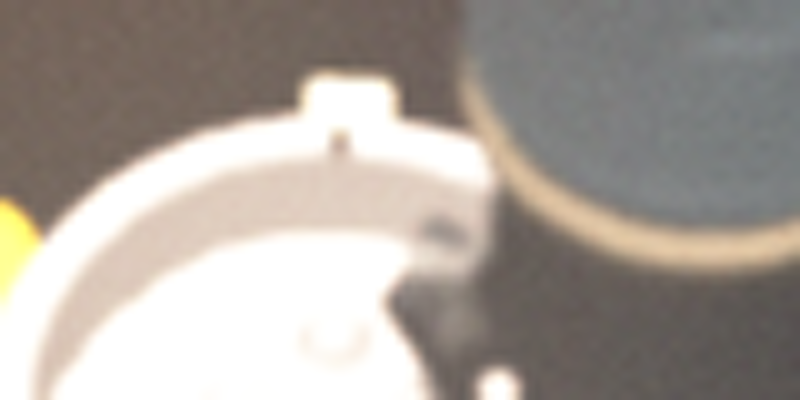

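View pics/t28.png

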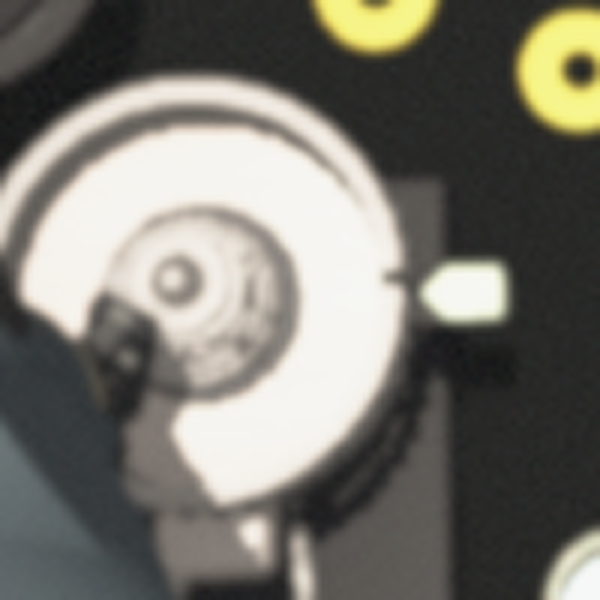

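```bash
python3 - <<'E'
from h import *
t=camera("top"); s=camera("side")
an=lambda p,c:np.degrees(np.arctan2(p[1]-c[1],p[0]-c[0]))
c=np.array([.5339,.2542])
# dark-weighted centroid of mark in top
g=cv2.cvtColor(t["img"],cv2.COLOR_RGB2GRAY).astype(float); print(g[230:243,268:292].astype(int))
M=pts(t,(275.58,235.92),.18)[0]; T=pts(t,(279.75,238.4),.147)[0]
print("top mark",an(M,c),np.hypot(*(M[:2]-c)),"tip",an(T,c),np.hypot(*(T[:2]-c)))
f=lambda q:np.array(q)/10+[300,220]-.45
M=pts(s,f((340,142)),.18)[0]; 
for n,q,z in (("mark",(340,142),.18),("baseL",(303,90),.147),("baseR",(394,90),.147)):
    X=pts(s,f(q),z)[0]; print("side",n,X,an(X,c))
X=cloud(s); m=(abs(X[...,2]-.18)<.006)&(abs(X[...,0]-.534)<.1)&(abs(X[...,1]-.2545)<.1); v,u=np.nonzero(m); P=pts(s,np.c_[u,v],.18)[:,:2]
for _ in range(8):
    cc,r=circ(P); P=P[abs(np.linalg.norm(P-cc,axis=1)-.079)<.006]
print("side axis",cc,r,len(P))
M=pts(s,f((340,142)),.18)[0]; print("mark side w/ own axis",an(M,cc))
for n,q,k in (("s",s,"collar_mark"),("t",t,"collar_mark"),("s",s,"pointer_tip"),("t",t,"pointer_tip")):
    print(n,k,[(round(o["p"],2),np.round(o["at"],4).tolist(),round(an(o["at"],c),1)) for o in mark_of(q,k)][:2])
E
```

```text
[[246 246 245 244 241 240 238 226 179 124  96  87  88  89  87  74  52  36
   38  39  40  41  40  41]
 [245 245 246 245 243 242 240 231 190 129  95  88  89  87  86  71  54  38
   39  39  42  43  42  41]
 [245 245 245 245 244 242 240 232 195 133  94  88  89  88  86  76  62  54
   53  58  58  57  58  59]
 [245 245 245 245 244 241 238 229 193 135  99  88  88  89  91  97 110 117
  120 120 121 120 122 121]
 [245 245 246 245 244 236 224 208 170 124  96  87  87  91 114 152 188 204
  208 208 209 209 210 207]
 [246 246 246 245 242 222 184 155 127 101  91  86  90 113 163 215 237 241
  242 242 242 242 242 241]
 [245 246 246 245 242 219 170 141 118  93  86  86 112 163 217 240 245 245
  245 245 246 246 246 245]
 [245 245 246 245 244 231 212 192 163 118  85  97 152 215 240 245 245 246
  246 246 246 246 246 246]
 [245 245 246 245 245 241 236 228 204 144  93 109 181 233 244 245 246 246
  246 246 246 246 246 246]
 [246 246 246 246 245 244 241 237 218 156 101 110 178 230 244 245 246 246
  246 246 246 246 246 245]
 [246 246 246 246 245 244 242 238 215 154 104  99 140 200 234 244 245 246
  246 246 246 24
[... 323 characters left out ...]
632 0.17790203 0.18      ] -89.4846240994175
side baseL [0.54461853 0.13641698 0.147     ] -84.80027435336058
side baseR [0.52034351 0.13569258 0.147     ] -96.52590467680332
side axis [0.5358234  0.25535777] 0.07862132971034148 507
mark side w/ own axis -90.9150208709145
s collar_mark [(0.7, [0.537, 0.1768, 0.1784], np.float64(-87.7))]
t collar_mark [(0.73, [0.5348, 0.2515, 0.1455], np.float64(-71.6)), (0.71, [0.5361, 0.1762, 0.184], np.float64(-88.4))]
s pointer_tip [(0.68, [0.5347, 0.1705, 0.1435], np.float64(-89.5)), (0.36, [0.5321, 0.2567, 0.1591], np.float64(125.8))]
t pointer_tip [(0.62, [0.5296, 0.1625, 0.1522], np.float64(-92.7)), (0.45, [0.5351, 0.2513, 0.1813], np.float64(-67.5))]
```

```bash
cat > side.py <<'E'
from h import *
s=camera("side"); g=cv2.cvtColor(s["img"],cv2.COLOR_RGB2GRAY).astype(float)
print(g[226:238,326:343].astype(int))
print("shaft"); print(g[248:258,324:342].astype(int))
def P(c,th,r,z): a=np.radians(th); return proj(s,[(c[0]+r*np.cos(a),c[1]+r*np.sin(a),z)])[0]
for c in ((.534,.2545),(.5358,.2554)):
    for th in (-89,-91,-93): print(c,th,"mark",P(c,th,.079,.18),"ptr120",P(c,th,.12,.147),"ptr105",P(c,th,.105,.147),"shaft",proj(s,[(*c,.21)])[0])
E
python3 side.py; python3 - <<'E'
import cv2
import sys; sys.path.insert(0,'.')
from h import *
s=camera("side"); im=cv2.cvtColor(s["img"],cv2.COLOR_RGB2BGR)
cv2.imwrite("pics/z29.png",cv2.resize(cv2.convertScaleAbs(im[220:262,305:365],alpha=1),None,fx=13,fy=13,interpolation=cv2.INTER_NEAREST))
E
```

```text
[[106 107 108 107 105 110 112 106 108 107 105 106 103  99 101 101 100]
 [107 105 106 108 125 166 193 184 170 163 162 159 140 112  99 103 101]
 [105 108 106 116 178 247 254 254 252 252 252 249 230 149 105 101  99]
 [106 105 107 122 216 255 255 255 255 255 255 255 254 195 109 101 102]
 [108 107 110 131 227 255 255 255 255 255 255 255 255 202 111 104 101]
 [148 162 186 205 245 255 255 255 255 255 255 255 255 213 133 114 109]
 [239 247 253 254 255 255 255 254 255 255 255 255 255 249 224 209 188]
 [255 255 255 255 255 255 254 228 246 255 255 255 255 255 255 254 253]
 [255 255 255 255 255 254 247 198 227 253 255 255 255 255 255 255 255]
 [253 252 248 245 244 241 229 202 212 239 249 251 252 253 254 255 255]
 [231 227 221 220 218 216 213 209 209 215 220 224 226 231 238 245 250]
 [212 210 210 212 210 209 208 208 210 209 209 210 209 213 214 216 224]]
shaft
[[255 255 255 255 255 255 255 255 255 255 255 255 255 255 251 205 152 146]
 [255 255 255 255 255 255 255 255 255 255 255 255 255 254 220 147 132 131]
 [255 255 255 255 255 255 255 255 255 255 255 255 255 254 203 127 121 122]
 [255 255 255 25
[... 754 characters left out ...]
 ptr105 [334.44566456 232.5979056 ] shaft [333.47818689 252.44500448]
(0.534, 0.2545) -93 mark [335.42796928 233.06717618] ptr120 [336.18924359 228.17861084] ptr105 [335.82995692 232.67009687] shaft [333.47818689 252.44500448]
(0.5358, 0.2554) -89 mark [332.53543016 233.25210268] ptr120 [332.37523069 228.3125786 ] ptr105 [332.3740857  232.82091043] shaft [332.7009072  252.74709857]
(0.5358, 0.2554) -91 mark [333.62439258 233.27849155] ptr120 [333.9437234  228.34978366] ptr105 [333.76004668 232.85443548] shaft [332.7009072  252.74709857]
(0.5358, 0.2554) -93 mark [334.71240653 233.33537936] ptr120 [335.5110749  228.43045519] ptr105 [335.14491724 232.92674011] shaft [332.7009072  252.74709857]
```

View pics/z29.png

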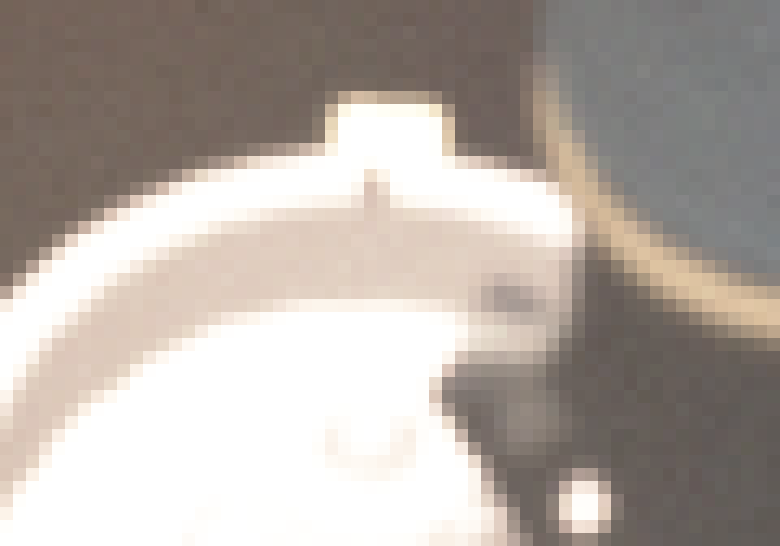

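Call:
{"fn": "play_rows", "kwargs": {
  "moves": [
    [0,0,0.015,0.12,0,0,0.2],
    [0,0,0.03,0.23,0,0,0.2],
    [0,0,0.03,0.23,0,0,0.2],
    [0,0,0.03,0.23,0,0,0.2],
    [0,0,0.03,0.23,0,0,0.2],
    [0,0,0.03,0.23,0,0,0.2],
    [0,0,0.03,0.23,0,0,0.2],
    [0,0,0.03,0.23,0,0,0.2],
    [0,0,0.03,0.23,0,0,0.2],
    [0,0,0.03,0.23,0,0,0.2]
  ]
}}

```text
time: 57.45
eef_pos: [0.4678, 0.2955, 0.1591]
ee_rot: [0.874, 0.487, 0.001, -0.0]
contact_force: [4.6, -2.8, 2.2]
opening: 0.0084
```

```bash
python3 side.py | head -12; python3 - <<'E'
from h import *
plan([]); t=camera("top"); g=cv2.cvtColor(t["img"],cv2.COLOR_RGB2GRAY); print(g[232:242,270:284])
E
```

```text
[[106 105 105 103 105 106 112 109 107 107 107 105 106 101 101  99 101]
 [105 105 106 106 130 168 193 185 171 164 163 160 138 112 100 101 102]
 [103 106 109 117 177 247 254 254 253 252 252 250 230 149 104 104 101]
 [105 106 105 124 217 255 255 255 255 255 255 255 254 195 108 101  99]
 [107 109 110 131 226 255 255 255 255 255 255 255 255 200 109 102 103]
 [147 162 186 206 246 255 255 255 255 255 255 255 255 214 132 118 110]
 [239 247 253 254 255 255 255 255 253 255 255 255 255 250 225 207 189]
 [255 255 255 255 255 255 255 248 203 225 254 255 255 255 255 254 254]
 [255 255 255 255 255 254 252 226 168 199 250 255 255 255 255 255 255]
 [253 251 250 248 245 242 233 211 192 203 233 249 252 253 254 255 255]
 [230 225 223 220 220 216 213 208 205 209 214 220 226 232 237 245 250]
 [212 210 210 207 208 208 208 210 211 209 210 208 211 210 214 217 222]]
t 57.5 pos [0.4678 0.2955 0.1591] yaw 58.26 tilt [ 8.e-04  9.e-04 -1.e+00] open 0.0084 F [ 4.  -2.9  1.7]
[[245 245 244 242 241 234 201 141 101  88  90  88  85  77]
 [245 245 245 243 241 235 202 139  94  84  89  88  90  97]
 [245 245 245 242 238 230 197 134  93  81  85  91 113 152]
 [246 246 244 236 224 208 169 121  89  83  90 114 162 214]
 [246 245 243 221 179 151 124  97  86  87 112 163 217 240]
 [246 245 241 217 162 133 109  87  82  98 152 214 240 245]
 [246 245 243 228 205 185 154 108  81 108 182 233 244 245]
 [246 246 245 240 235 225 196 134  87 108 178 230 243 245]
 [246 246 245 243 241 235 206 142  93  95 142 201 234 244]
 [246 246 245 244 242 235 203 138  98  86 104 144 200 233]]
```

Call:
{"fn": "play_rows", "kwargs": {
  "moves": [
    [0,0,0,0,0,0,2.5],
    [0,0,0,0,0,0,2.5],
    [0,0,0,0,0,0,2.5],
    [0,0,0,0,0,0,2.5],
    [0,0,0,0,0,-1,2.5],
    [0,0,0,0,0,-3,2.5],
    [0,0,0,0,0,-6,2.5],
    [0,0,0,0,0,-9,2.5],
    [0,0,0,0,0,-9.5,2.5],
    [0,0,0,0,0,-9.5,2.5]
  ]
}}

```text
time: 58.55
eef_pos: [0.4681, 0.2958, 0.2553]
ee_rot: [0.874, 0.487, 0.002, -0.0]
contact_force: [0.6, 0.1, -0.9]
opening: 0.0248
```

```bash
python3 - <<'E'
from h import *
plan([(.379,-.294,.2,92.7),(.379,-.294,.031,92.7)])
E
```

```text
t 58.55 pos [0.4681 0.2958 0.2553] yaw 58.24 tilt [ 0.0023  0.0023 -1.    ] open 0.0248 F [ 0.6  0.1 -0.9]
(0.379, -0.294, 0.2, 92.7) -> [0.002, -0.003, -0.601] [-54.86, 23.47, 5.38]
(0.379, -0.294, 0.031, 92.7) -> [0.002, -0.003, -0.601] [-54.91, 23.45, 22.28]
```

Call:
{"fn": "play_rows", "kwargs": {
  "moves": [
    [0,0,-0.06,-4,1.7,0,2.6],
    [0,0,-0.12,-8,3.4,0,2.6],
    [0,0,-0.18,-12.5,5.3,0,2.6],
    [0,0,-0.25,-17,7.3,0,2.6],
    [0,0,-0.32,-21.5,9.2,0,2.6],
    [0,0,-0.39,-26,11.1,0,2.6],
    [0,0,-0.46,-30.5,13,0,2.6],
    [0,0,-0.53,-35,15,0,2.6],
    [0,0,-0.6,-39.5,16.9,0,2.6],
    [0,0,-0.6,-44,18.8,0,2.6]
  ]
}}

```text
time: 59.55
eef_pos: [0.3946, -0.1792, 0.2527]
ee_rot: [0.69, 0.724, 0.0, -0.001]
contact_force: [2.1, 0.7, -0.0]
opening: 0.0261
```

```bash
python3 - <<'E'
from h import *
plan([(.379,-.294,.1,92.7),(.379,-.294,.031,92.7)])
t=camera("top"); im=cv2.cvtColor(t["img"],cv2.COLOR_RGB2BGR)
print([(round(o["p"],2),np.round(o["at"],4)) for o in mark_of(t,"kit_drawer0_handle")])
cv2.imwrite("pics/t30.png",cv2.resize(im[190:290,210:310],None,fx=6,fy=6,interpolation=cv2.INTER_CUBIC))
E
```

```text
t 59.55 pos [ 0.3946 -0.1792  0.2527] yaw 92.77 tilt [-4.0e-04  1.6e-03 -1.0e+00] open 0.0261 F [ 2.1  0.7 -0. ]
(0.379, -0.294, 0.1, 92.7) -> [-0.0, -0.002, 0.001] [-11.41, -2.11, 15.25]
(0.379, -0.294, 0.031, 92.7) -> [-0.0, -0.002, 0.001] [-11.42, -2.11, 22.15]
[(0.57, array([0.5346, 0.2528, 0.146 ]))]
```

View pics/t30.png

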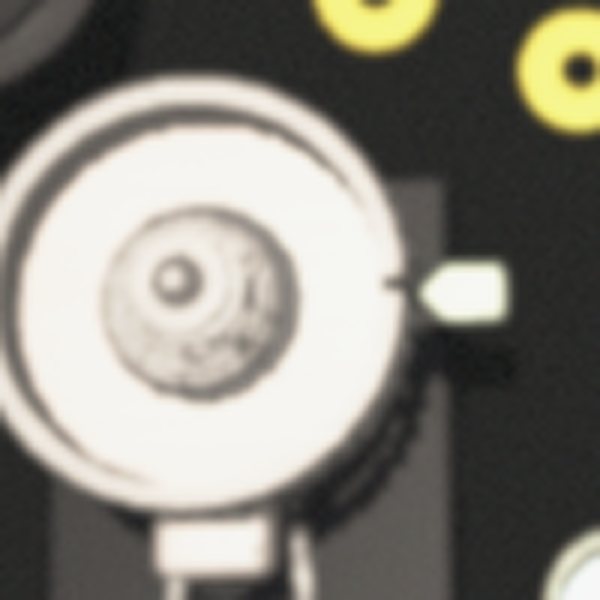

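Call:
{"fn": "play_rows", "kwargs": {
  "moves": [
    [0,0,0,-4,-0.8,0,2.6],
    [0,0,0,-8,-1.6,2,2.6],
    [0,0,0,-11.4,-2.1,5,2.6],
    [0,0,0,-11.4,-2.1,9,2.6],
    [0,0,0,-11.4,-2.1,13,2.6],
    [0,0,0,-11.4,-2.1,16,2.6],
    [0,0,0,-11.4,-2.1,16,2.6],
    [0,0,0,-11.4,-2.1,16,2.6],
    [0,0,0,-11.4,-2.1,16,2.6],
    [0,0,0,-11.4,-2.1,16,2.6]
  ]
}}

```text
time: 60.65
eef_pos: [0.3811, -0.2927, 0.0949]
ee_rot: [0.691, 0.723, 0.001, 0.001]
contact_force: [0.2, -0.3, 0.3]
opening: 0.0263
```

```bash
python3 - <<'E'
from h import *
plan([(.379,-.294,.031,92.7)])
p=camera("side"); im=cv2.cvtColor(p["img"],cv2.COLOR_RGB2BGR); u,v=proj(p,state()["eef_pos"])[0].astype(int)
cv2.imwrite("pics/z31.png",cv2.resize(im[v-50:v+40,u-60:u+60],None,fx=6,fy=6,interpolation=cv2.INTER_CUBIC))
E
```

```text
t 60.65 pos [ 0.3811 -0.2927  0.0949] yaw 92.63 tilt [ 2.5e-03 -4.0e-04 -1.0e+00] open 0.0263 F [ 0.2 -0.3  0.3]
(0.379, -0.294, 0.031, 92.7) -> [0.002, 0.001, -0.001] [-0.11, -0.23, 6.39]
```

View pics/z31.png

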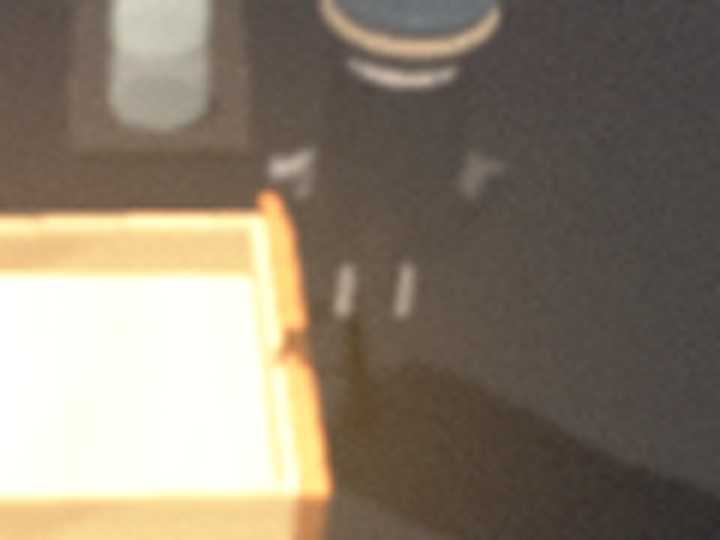

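Call:
{"fn": "play_rows", "kwargs": {
  "moves": [
    [0,0,0,0,-0.2,0,2.6],
    [0,0,0,0,-0.2,1,2.6],
    [0,0,0,0,-0.2,2,2.6],
    [0,0,0,0,-0.2,3,2.6],
    [0,0,0,0,-0.2,4,2.6],
    [0,0,0,0,-0.2,5,2.6],
    [0,0,0,0,-0.2,6,2.6],
    [0,0,0,0,-0.2,6.3,2.6],
    [0,0,0,0,-0.2,6.3,0.5],
    [0,0,0,0,-0.2,6.3,0.5]
  ],
  "squeeze": 40
}}

```text
time: 61.7
eef_pos: [0.378, -0.2921, 0.0302]
ee_rot: [0.691, 0.723, 0.001, -0.0]
contact_force: [1.6, -1.2, -11.4]
opening: 0.0093
```

```bash
python3 - <<'E'
from h import *
plan([(.5668,-.2856,.031,92.7)])
E
```

```text
t 61.7 pos [ 0.378  -0.2921  0.0302] yaw 92.62 tilt [ 0.      0.0015 -1.    ] open 0.0093 F [  1.6  -1.2 -11.4]
(0.5668, -0.2856, 0.031, 92.7) -> [0.0, -0.001, -0.001] [-0.21, 18.89, -0.08]
```

Call:
{"fn": "play_rows", "kwargs": {
  "moves": [
    [0,0,0,0,1,0,0.5],
    [0,0,0,0,3.5,0,0.5],
    [0,0,0,0,6,0,0.5],
    [0,0,0,0,8.5,0,0.5],
    [0,0,0,0,11,0,0.5],
    [0,0,0,0,13.5,0,0.5],
    [0,0,0,0,16,0,0.5],
    [0,0,0,0,17.5,0,0.5],
    [0,0,0,0,18.3,0,0.5],
    [0,0,0,0,18.6,0,0.5]
  ]
}}

```text
time: 62.7
eef_pos: [0.5645, -0.2833, 0.0302]
ee_rot: [0.691, 0.723, 0.001, -0.0]
contact_force: [-1.7, 2.3, -6.4]
opening: 0.0096
```

Call:
{"fn": "play_rows", "kwargs": {
  "moves": [
    [0,0,0,0,0.1,0,0.5],
    [0,0,0,0,0.2,0,0.5],
    [0,0,0,0,0.3,0,0.5],
    [0,0,0,0,0.3,0,0.5],
    [0,0,0,0,0.3,0,0.5],
    [0,0,0,0,0.3,0,0.5],
    [0,0,0,0,0.3,0,0.5],
    [0,0,0,0,0.3,0,0.5],
    [0,0,0,0,0.3,0,0.5],
    [0,0,0,0,0.3,0,0.5]
  ]
}}

```text
time: 63.7
eef_pos: [0.5664, -0.2832, 0.0302]
ee_rot: [0.691, 0.723, 0.001, -0.001]
contact_force: [-1.1, 5.1, -10.4]
opening: 0.0091
```

Call:
{"fn": "play_rows", "kwargs": {
  "moves": [
    [0,0,0,0,0.05,0,0.5],
    [0,0,0,0,0.1,0,0.5],
    [0,0,0,0,0.15,0,0.5],
    [0,0,0,0,0.2,0,0.5],
    [0,0,0,0,0.2,0,0.5],
    [0,0,0,0,0.2,0,0.5],
    [0,0,0,0,0.2,0,0.5],
    [0,0,0,0,0.2,0,0.5],
    [0,0,0,0,0.2,0,0.5],
    [0,0,0,0,0.2,0,0.5]
  ]
}}

```text
time: 64.7
eef_pos: [0.5684, -0.2831, 0.0302]
ee_rot: [0.691, 0.723, 0.001, -0.001]
contact_force: [-0.5, 5.2, -10.2]
opening: 0.0095
```

Call:
{"fn": "play_rows", "kwargs": {
  "moves": [
    [0,0,0,0,0.05,0,0.5],
    [0,0,0,0,0.1,0,0.5],
    [0,0,0,0,0.15,0,0.5],
    [0,0,0,0,0.2,0,0.5],
    [0,0,0,0,0.2,0,0.5],
    [0,0,0,0,0.2,0,0.5],
    [0,0,0,0,0.2,0,0.5],
    [0,0,0,0,0.2,0,0.5],
    [0,0,0,0,0.2,0,0.5],
    [0,0,0,0,0.2,0,0.5]
  ]
}}

```text
time: 65.7
eef_pos: [0.5685, -0.2831, 0.0301]
ee_rot: [0.691, 0.723, -0.0, -0.002]
contact_force: [-13.6, 5.2, -1.2]
opening: 0.0096
```

```bash
python3 - <<'E'
from h import *
plan([])
p=camera("top"); im=cv2.cvtColor(p["img"],cv2.COLOR_RGB2BGR)
cv2.imwrite("pics/z32.png",cv2.resize(im[90:240,370:540],None,fx=4,fy=4,interpolation=cv2.INTER_CUBIC))
p=camera("side"); im=cv2.cvtColor(p["img"],cv2.COLOR_RGB2BGR)
cv2.imwrite("pics/z33.png",cv2.resize(im[110:200,230:350],None,fx=6,fy=6,interpolation=cv2.INTER_CUBIC))
E
```

```text
t 65.7 pos [ 0.5685 -0.2831  0.0301] yaw 92.57 tilt [-0.0035  0.0019 -1.    ] open 0.0096 F [-13.6   5.2  -1.2]
```

View pics/z33.png

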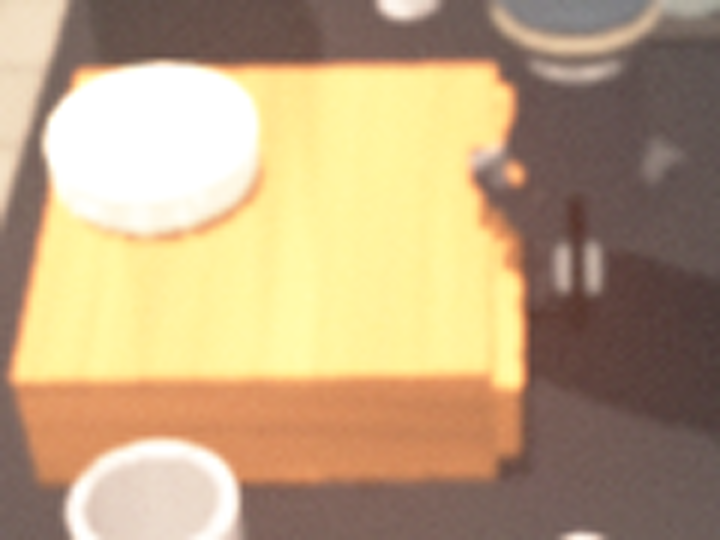

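Call:
{"fn": "play_rows", "kwargs": {
  "moves": [
    [0,0,0,0,0,0,2.4],
    [0,0,0,0,0,0,2.4],
    [0,0,0,0,0,0,2.4],
    [0,0,0,0,0,-1,2.4],
    [0,0,0,0,0,-3,2.4],
    [0,0,0,0,0,-6,2.4],
    [0,0,0,0,0,-10,2.4],
    [0,0,0,0,-3,-14,2.4],
    [0,0,0,0,-7,-17,2.4],
    [0,0,0,0,-12,-18,2.4]
  ]
}}

```text
time: 66.8
eef_pos: [0.4527, -0.2897, 0.2141]
ee_rot: [0.69, 0.723, 0.001, 0.003]
contact_force: [0.3, -0.9, -0.1]
opening: 0.0236
```

Call:
{"fn": "play_rows", "kwargs": {
  "moves": [
    [0,0,0,0,-4,0,2.4],
    [0,0,0,-2,-7,0,2.4],
    [0,0,0,-5,-8,0,2.4],
    [0,0,0,-8,-8,0,2.4],
    [0,0,0,-10,-8,0,2.4],
    [0,0,0,-10,-8,0,2.4],
    [0,0,0,-10,-8,0,2.4],
    [0,0,0,-10,-8,0,2.4],
    [0,0,0,-10,-8,0,2.4],
    [0,0,0,-10,-8,0,2.4]
  ]
}}

```text
time: 67.8
eef_pos: [0.3768, -0.3921, 0.2103]
ee_rot: [0.691, 0.723, 0.001, -0.0]
contact_force: [-1.2, 0.5, 0.5]
opening: 0.0235
```

```bash
python3 side.py | head -12; python3 - <<'E'
from h import *
plan([])
p=camera("top"); im=cv2.cvtColor(p["img"],cv2.COLOR_RGB2BGR); save(p,"t34.png")
cv2.imwrite("pics/z34.png",cv2.resize(im[90:240,370:540],None,fx=4,fy=4,interpolation=cv2.INTER_CUBIC))
for q in ["kit_drawer0_handle","cup","tamper","jug","tumbler","hopper","spoon_mid","collar_mark"]:
    print(q,[(round(o["p"],2),np.round(o["at"],3).tolist()) for o in mark_of(p,q)][:2])
s=camera("side"); stack(s,.020,"z35.png")
E
```

```text
[[112 110 112 110 114 114 116 116 113 115 114 115 112 111 112 111 109]
 [111 114 111 113 131 175 201 193 177 174 173 168 148 122 108 109 111]
 [111 112 115 122 187 249 255 255 254 253 253 252 237 160 114 112 110]
 [116 108 116 130 222 255 255 255 255 255 255 255 255 203 118 109 112]
 [116 119 120 139 234 255 255 255 255 255 255 255 255 208 120 111 113]
 [160 172 194 212 248 255 255 255 255 255 255 255 255 221 142 126 119]
 [243 250 254 255 255 255 255 255 254 255 255 255 255 251 231 216 199]
 [255 255 255 255 255 255 255 250 210 233 255 255 255 255 255 255 254]
 [255 255 255 255 255 255 253 232 179 207 251 255 255 255 255 255 255]
 [254 253 252 251 248 245 238 219 203 212 240 251 253 254 255 255 255]
 [236 232 229 228 226 224 222 216 217 218 224 230 232 237 243 248 252]
 [221 218 219 218 218 219 216 218 218 219 220 218 219 220 223 226 231]]
t 67.85 pos [ 0.3768 -0.3922  0.2103] yaw 92.65 tilt [ 7.e-04  9.e-04 -1.e+00] open 0.0238 F [-0.3 -0.3 -0.2]
kit_drawer0_handle [(0.9, [0.567, -0.285, 0.045]), (0.55, [0.537, 0.254, 0.189])]
cup [(0.94, [0.408, 0.098, -0.001])]
tamper [(0.88, [0.746, 0.091, 0.0]), (0.32, [0.71, 0.374, -0.001])]
jug [(0.75, [0.777, -0.031, -0.005]), (0.19, [0.532, 0.252, 0.191])]
tumbler [(0.81, [0.557, 0.441, 0.002]), (0.63, [0.568, -0.288, 0.04])]
hopper [(0.86, [0.711, 0.378, -0.0]), (0.36, [0.532, 0.255, 0.192])]
spoon_mid [(0.69, [0.506, -0.08, -0.0]), (0.4, [0.534, 0.256, 0.202])]
collar_mark [(0.72, [0.537, 0.178, 0.178])]
stack plane [-0.0407 -0.2182  0.2009] 98 162
```

View pics/z34.png

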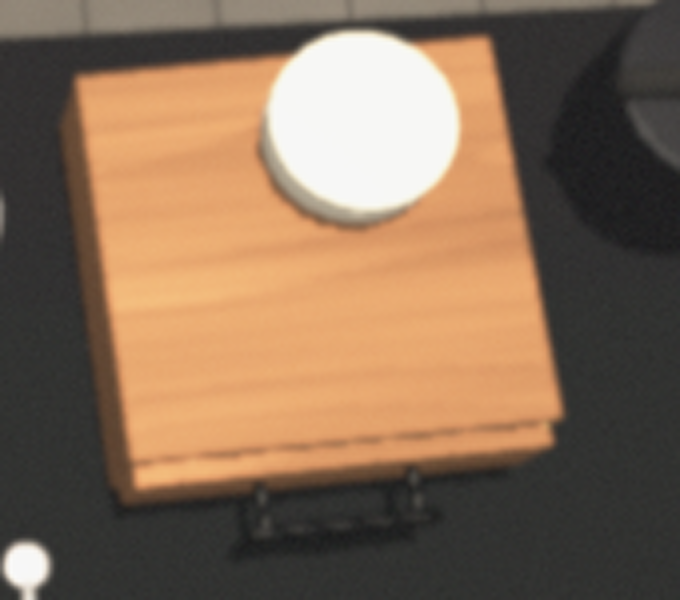

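View pics/z35.png

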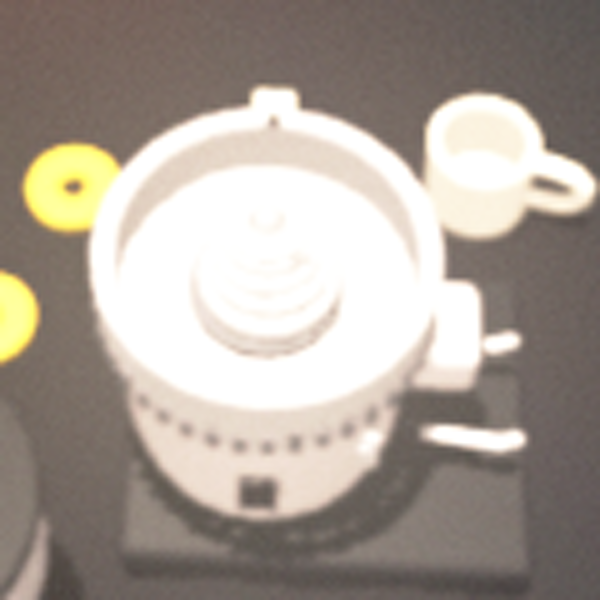

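View pics/t34.png

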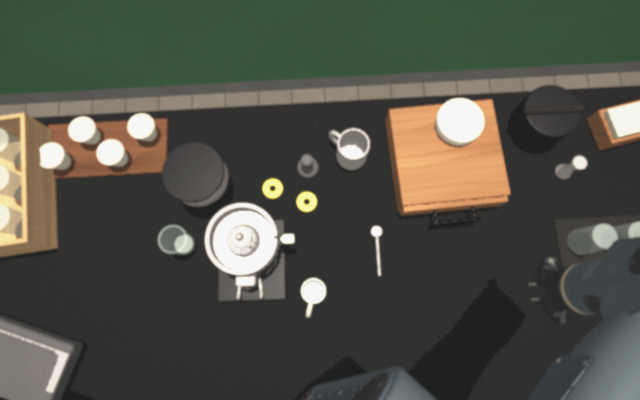

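Drawer front looks the same as at the start, so it is shut. The plane fit for the top ring was noisy, so I'll average several depth frames to check that it lies flat.

```bash
python3 - <<'E'
from h import *
for cam in ("side","top"):
    D=[];
    for _ in range(8): p=camera(cam); D.append(np.where(p["depth"]>0,p["depth"],np.nan))
    p["depth"]=np.nan_to_num(np.nanmedian(D,0)).astype(np.float32)
    X=cloud(p); c=np.array([.5345,.2545])
    d=np.hypot(X[...,0]-c[0],X[...,1]-c[1]); a=np.degrees(np.arctan2(X[...,1]-c[1],X[...,0]-c[0]))
    for lo,hi in ((.011,.0175),(.0205,.0235),(.024,.0265),(.0275,.030),(.031,.0335)):
        print(cam,lo,[ (lambda z:(round(float(np.median(z)),4),len(z)) if len(z) else None)(X[(d>lo)&(d<hi)&(a>q)&(a<=q+60)][:,2]) for q in range(-180,180,60)])
im=cv2.cvtColor(p["img"],cv2.COLOR_RGB2BGR)
im=np.clip((im.astype(float)-120)*1.9,0,255).astype(np.uint8)
cv2.imwrite("pics/t36.png",cv2.resize(im[215:265,217:267],None,fx=12,fy=12,interpolation=cv2.INTER_CUBIC))
E
```

```text
side 0.011 [(0.203, 21), (0.2029, 20), (0.203, 16), (0.2033, 17), (0.2029, 20), (0.2033, 14)]
side 0.0205 [(0.1973, 7), (0.2027, 1), (0.1954, 4), (0.1859, 16), (0.1855, 15), (0.1895, 23)]
side 0.024 [(0.1895, 4), None, (0.1853, 4), (0.1798, 20), (0.1805, 23), (0.1826, 21)]
side 0.0275 [(0.1759, 4), None, (0.1686, 4), (0.1658, 24), (0.1699, 39), (0.1753, 13)]
side 0.031 [(0.1747, 3), None, (0.1623, 1), (0.1566, 30), (0.1623, 27), (0.164, 16)]
top 0.011 [(0.2034, 19), (0.2032, 18), (0.2031, 19), (0.2031, 18), (0.2034, 18), (0.2036, 17)]
top 0.0205 [(0.1955, 15), (0.1952, 13), (0.1959, 10), (0.1952, 6), (0.1854, 6), (0.1941, 15)]
top 0.024 [(0.1868, 21), (0.1878, 21), (0.185, 10), (0.1851, 7), (0.1846, 4), (0.1854, 13)]
top 0.0275 [(0.1758, 17), (0.1749, 26), (0.1742, 7), (0.1751, 3), (0.1759, 10), (0.1754, 10)]
top 0.031 [(0.1639, 26), (0.1544, 27), (0.1505, 11), (0.1628, 8), (0.1634, 6), (0.1645, 16)]
```

View pics/t36.png

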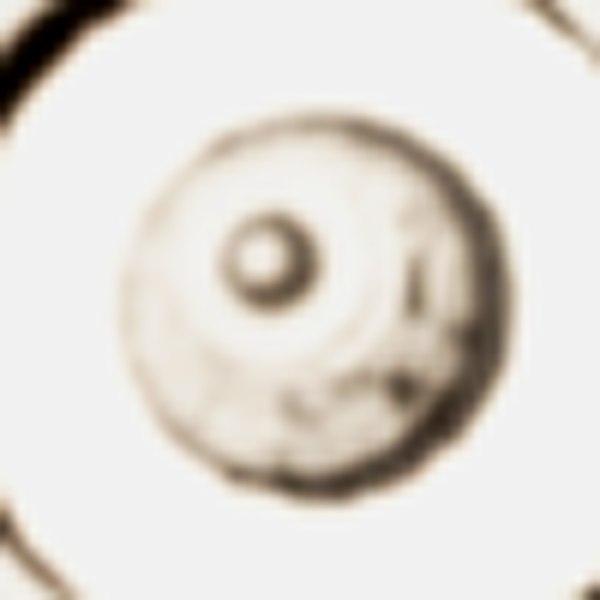

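```bash
python3 - <<'E'
from h import *
print(finish_job())
E
```

```text
the job is handed in; nothing more can be done
None
```

The job is done and handed in at about 69 s on the robot's clock; the hand-in gave no verdict.

- **Rings:** All five were present and are on the shaft in order: a, b, c, d, e. Averaged depth shows steps at about 164, 175, 185, 195 and 203 mm above the counter, within about 1 mm of a fully seated stack. The top ring reads level all round to within about 0.5 mm. A single-frame plane fit had suggested a tilt in the top ring, but the averaged frames from both cameras contradict it.
- **Collar:** I turned it after the last ring was on. The mark lines up with the pointer to within about half a degree in both cameras. I can't judge it closer than that from the pictures.
- **Drawer:** I pushed it until it hit its stop at about 14 N, then let go. The handle is back where it was at the start.
- **Bystanders:** The cup, glass, jug, tamper and hopper all read within about 5 mm of their first positions, which is within measuring error. The yellow rings and the spoon were not touched. The gripper was clear of everything when I handed in.

On the first approach to ring a, the last joint hit the end of its range. I switched to another grasp angle before touching anything.

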